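# Hook the crown basket out of the deep cleaning tank

### The job

Take the hook rod from its fork stand and with it fish the little basket of crowns out of the deep, narrow cleaning tank and set it flat inside the shallow tray, then hang the rod back in the fork. Feel for the basket's stiff bail with the hook and stop at the first touch: never push hard on basket, bail or tank, never touch the basket with the gripper, keep the basket from tipping over, set it down softly, and leave the other things alone.

Things in the scene. Friction and masses are not known exactly. Their poses are not given: they have to be found in the camera images.
- tank: Fixed empty cleaning tank in a white housing 160 x 96 x 165 mm (x, y, z), open on top. Origin: centre of the underside; x along the long side. Inside 130 (x) x 60 mm (y), floor at z = 6, rim at 165. Ledges (top z = 33) on the long walls carry the basket's ears; 4 guides (to z = 52) hold its ends with 1 mm play each; it is free once raised 40 mm. Tank, tray and stand swap places.
- mouth (a point): Centre of the tank's mouth, level with the rim, z = 165 mm over the tank's origin; axes as the tank's. Too narrow for the gripper's body.
- basket: Loose steel basket, 0.34 kg +-20 %, three crowns fixed in it. Origin: centre of its underside, at first 12 mm above the tank's origin, centred in the tank within 1 mm, axes as the tank's. Body 64 x 36 x 40 mm (x, y, z), ears along the long sides widen it to 54 in y. Pushed sideways at the bail in the tank it rocks up to 4 mm at 1 to 2 N, then stands solid. Over 10 N from the rod is too much.
- hinge (a point): Middle of the bail's hinge line (along y), 28 mm above the basket's underside. The bail: 5 mm wire, legs from y = +-21 mm up to a crossbar along y, peaked in the middle, its axis 54 mm from this point; opening below 32 mm wide. It leans about y by up to 0.47 rad either way, unmeasured: the bar is at x = -25 to 25 mm. Above the basket's rim the opening is clear.
- basket_top (a point): Centre of the basket's rim, 40 mm above its underside. The bail's hinge is very stiff, it keeps its lean also when lifted; so the basket hangs tilted by up to 0.4 rad and levels itself on the tray, leaning on the hook until that is drawn well back from under the bar. Lifted by a bar far off-centre it can cock and bind in the guides: ease off a few mm, shift a little along x, and lift on slowly.
- rod: Loose hook rod, 0.12 kg, hanging upright in the stand. Origin: on the shaft's axis, level with the foot's underside; z up the shaft, x the way the foot points. Shaft 8 mm round. Foot 6 mm round, z = 0 to 6, runs along +x to an upturned tip, 6 mm round, axis at x = 15, top at z = 16; clear gap from shaft to tip 8 mm. Collar 22 mm round at z = 88 to 94.
- rod_grip (a point): Where to grip the rod, z = 126 mm above its origin, on the axis of its black square handle, 14 x 14 mm, faces along the rod's x and y, z = 94 to 154 mm. Held here, the fingertips clear collar, fork and tank rim.
- stand: Fixed stand: base 110 x 80 x 10 mm, column at x = 43 mm, level fork plate 37 mm wide, top at z = 108. Origin: on the bench below the seat. Slot 13 mm wide along x, open to -x; 3 mm lips on the prongs' ends. The rod hangs by its collar at x = 0, its origin at z = 20, foot pointing to the stand's -x; so lined up it lifts straight up out of the slot and lowers straight back.
- seat (a point): The middle of the rod's seat: top of the stand's fork plate, at x = 0, y = 0 of the stand, z = 108 mm.
- tray: Fixed aluminium tray, open, outside 170 x 150 x 14 mm (x, y, z), walls and floor 5 mm. Origin: centre of the underside; its inner floor is at z = 5 mm.
- blank: Bystander: loose white ceramic milling disc, 98 mm across, 18 mm thick. Origin: centre of its underside.
- cast: Bystander: loose plaster jaw model, 60 x 70 x 26 mm. Origin: centre of its underside.
- jar: Bystander: loose white jar, 50 mm across, 70 mm tall. Origin: centre of its underside.
- mouse: Bystander: loose black computer mouse, 100 x 60 x 24 mm. Origin: centre of its underside.
Not all that is in view belongs to the job. Of the things like the tray, leave any that is turquoise; of the rest the smaller one is meant.

How it is judged:
By the outcome, as a careful person would: the job done as asked, in the order asked, and still so for the second after the job is handed in, with the robot touching nothing.
It also fails if it takes over 72 s, if anything falls off the work surface, if the arm or the gripper's body presses on something with over 40 N, if the wrist force passes 120 N, or if a joint passes its speed limit or range.

### The arm

A 6-joint arm with a two-finger parallel gripper is mounted at the origin on the work surface. World frame = base frame: x ahead of the robot, y to its left, z up, the work surface at z = 0. Lengths are in m, angles in rad, forces in N, time in s.
With the tool pointing down it reaches from about 0.25 to 0.725 m from the base axis. Payload 4 kg.
Tool frame: the origin (TCP) lies midway between the tips of the shut fingers; the grasp point (between the pads) lies 19 mm behind it; z points along the fingers, y is the line along which they close (so a half turn about z gives the same grasp; the last joint's range is limited). The gripper opens to 85 mm and grips with 20 to 120 N. Pads are 22 mm wide; open, the fingers measure 114 mm over their backs; the gripper's body (76 mm by 85 mm) begins 54 mm behind the grasp point. The pads swing forward as they close: fully open they stand 13 mm farther back than shut.
Start: joints at [1.176, 0.241, 0.005, 1.335, 0, 1.571], TCP at [0.192, 0.462, 0.231] pointing down, gripper open.
Joint ranges: [-2.72, 2.72], [-1.05, 1.87], [-1.09, 1.28], [-1.99, 2.15], [-1.42, 1.44], [-3.14, 3.14]. Speed limits (rad/s): [2.79, 2.79, 3.14, 3.14, 3.14, 3.14].

### API

Orientations are given as a unit quaternion [x, y, z, w].
In Python, from workcell import get_obs, camera, job_done, silhouettes gives the robot as it stands. The module is installed in compiled form; this text tells all that it offers.
- The arm moves only by the tool drive_tool, never from a script. Its argument "increments" is a list of rows, each a list of 3 entries, a list of its own where there are three numbers: the shift along the world's x, y, z in mm, then the turn, a rotation vector about the world's x, y, z in degrees, then the opening, from 0 (shut) to 1 (fully open). A call has 1 to 8 rows; each row shifts and turns the commanded pose from where the row before left it; what a row does not reach is not made up. A row lasts 1/12 s, in which the tool goes at most 41.7 mm and 7.16 degrees, less where a joint would pass 70% of its speed; a pose out of reach is approached as far as the arm can. A call is refused whole if a number of a shift passes 41.7 or a number of a turn 7.16, either way. A call with a gripper value outside its range is refused whole. The fingers move at their own pace and stop on an object; the grip force is fixed at half the most. Time passes only in rows, so rows that do not move let the fingers close. It gives the time, the measured TCP pose, the force, the opening and the grip force at its end, in the units of the state.
- get_obs(): the state, without advancing time (a new reading comes with each control period).
- camera(name): name is "side" or "top" or "wrist"; returns a dict with "image" (480x640x3 uint8, red, green, blue), "K" (3x3 intrinsics, pixels), "k1" (the pictures are not rectified: a ray, as slopes to the right and down, at radius r is drawn at 1 + k1 r^2 times it, then the intrinsics apply), "view" (4x4, takes a point from world to camera coordinates). Camera axes: x right, y down, z forward; pixel columns grow to the right and rows downward; lengths in m; the calibration is good to about 2 mm. A picture is of the moment at which its call begins. There is no depth.
- job_done(): hands the job in; it is judged then, once.
Trained networks look in a picture, given as the dict that the camera call returned (one of the last four; its "shot" number tells which), for a name from the list of things; names that differ only in an ending like _2 or _b are one class to them, and where a whole thing is asked for, a point or a joint stands for the part that bears it (a point fixed in the world has none). Each returns a list of dicts, best first, with "conf" (0 to 1); they miss things now and then, are a little off and sometimes report something else, mostly with a low value. They report only what shows in the picture. A call takes as long as a camera call. They do not tell look-alikes from the thing itself.
- silhouettes(query, picture): "region" (480x640 bool, what is visible of it) and "bbox" ([left, top, right, bottom] in pixels, round what is visible of it).
The state is a dict: "clock": time; "joint_pos": joint angles; "joint_vel": joint speeds; "tau": joint torques, N m; "eef_pos": TCP position; "tool_rot": TCP orientation; "ft_force": force on the tool from outside, world axes, zero at the start; "ft_torque": the same for the moment, N m; "grip_width": finger opening in m; "grasp_force": force on a finger pad.
Only numpy, scipy, OpenCV 4.12 (cv2) and the standard library are available. Lean on these libraries where they do the work, as an engineer would, in place of code of your own. Each camera call takes 0.05 s, during which the arm holds its last target. There are 200 camera calls.

## Working session

There is one attempt and no reset: what is moved stays moved. The work goes in short steps, Python scripts to look and compute and a tool call to move; the robot and the scene stay as the last step left them, time stands still between calls to the robot, and variables do not carry over. Pictures are saved under pics/ and viewed, at most 10 in all, crops included, and the job is handed in when it is done.

Besides the shell and the picture viewer there is one more tool, called by a JSON object that holds its "fn" and its "kwargs". drive_tool: Moves the arm, as the interface text tells. Its arguments: {"type":"object","properties":{"increments":{"type":"array"}},"required":["increments"]}

```bash
mkdir -p pics; cat > h.py <<'E'
import numpy as np, cv2
from workcell import get_obs, camera, job_done, silhouettes
def cam(n,save=None):
    c=camera(n)
    if save: cv2.imwrite('pics/'+save,c['image'][:,:,::-1])
    return c
def ray(c,uv):
    K=np.array(c['K']);V=np.array(c['view']);k=c['k1']
    d=np.array([(uv[0]-K[0,2])/K[0,0],(uv[1]-K[1,2])/K[1,1]]);s=d.copy()
    for _ in range(30): s=d/(1+k*(s@s))
    R=V[:3,:3];o=-R.T@V[:3,3];v=R.T@np.array([s[0],s[1],1]);return o,v/np.linalg.norm(v)
def atz(c,uv,z):
    o,v=ray(c,uv);return o+v*(z-o[2])/v[2]
def proj(c,p):
    V=np.array(c['view']);K=np.array(c['K']);q=V[:3,:3]@np.array(p)+V[:3,3];s=q[:2]/q[2];s=s*(1+c['k1']*(s@s))
    return np.array([K[0,0]*s[0]+K[0,2],K[1,1]*s[1]+K[1,2]])
def tri(obs):
    A=np.zeros((3,3));b=np.zeros(3)
    for c,uv in obs:
        o,v=ray(c,uv);P=np.eye(3)-np.outer(v,v);A+=P;b+=P@o
    return np.linalg.solve(A,b)
E
cat > a.py <<'E'
from h import *
cs={n:cam(n,n+'0.png') for n in('top','side','wrist')}
np.set_printoptions(precision=3,suppress=True)
o=get_obs();print(o['clock'],o['eef_pos'],o['tool_rot'],o['ft_force'],o['grip_width'])
for n,c in cs.items():
    V=np.array(c['view']);print(n,c['K'][0][0],c['k1'],-V[:3,:3].T@V[:3,3])
    for q in('tank','basket','rod','stand','tray','blank','cast','jar','mouse'):
        print(' ',q,[(round(float(d['conf']),2),[int(x) for x in d['bbox']]) for d in silhouettes(q,c)])
cv2.imwrite('pics/m0.png',cv2.resize(np.vstack([cs['top']['image'],cs['side']['image']])[:,:,::-1],(400,600)))
E
python3 a.py
```

```text
0.15 [0.192 0.461 0.231] [ 0.196  0.981 -0.001 -0.   ] [ 0.141 -0.539  0.193] 0.08565797501402897
top 481.8179106330475 -0.02206461252514264 [ 0.243 -0.062  1.259]
  tank [(0.63, [162, 186, 232, 272])]
  basket [(0.65, [461, 177, 482, 199]), (0.56, [192, 222, 206, 248])]
  rod [(0.41, [299, 206, 307, 220])]
  stand [(0.71, [282, 194, 324, 244])]
  tray [(0.95, [480, 204, 578, 303]), (0.63, [371, 206, 435, 275]), (0.63, [389, 296, 458, 373]), (0.52, [159, 187, 232, 272])]
  blank [(0.93, [227, 125, 264, 156])]
  cast [(0.82, [342, 126, 369, 151])]
  jar [(0.75, [460, 179, 480, 202])]
  mouse [(0.95, [117, 183, 144, 215])]
side 472.00106179411415 0.0020327915784361253 [-0.035 -0.986  0.96 ]
  tank [(0.67, [244, 170, 299, 232])]
  basket []
  rod [(0.47, [320, 212, 329, 254])]
  stand [(0.59, [307, 225, 349, 270])]
  tray [(0.98, [239, 333, 332, 410]), (0.73, [317, 289, 398, 348]), (0.67, [356, 363, 499, 479])]
  blank [(0.96, [343, 198, 378, 220])]
  cast [(0.54, [397, 246, 423, 268])]
  jar [(0.93, [429, 323, 449, 353])]
  mouse []
wrist 358.27143351440054 -0.04797233835261209 [0.121 0.491 0.374]
  tank [(0.93, [208, 397, 282, 437])]
  basket []
  rod [(0.41, [206, 399, 280, 438])]
  stand []
  tray []
  blank []
  cast []
  jar []
  mouse [(0.56, [208, 398, 279, 438])]
```

View pics/top0.png

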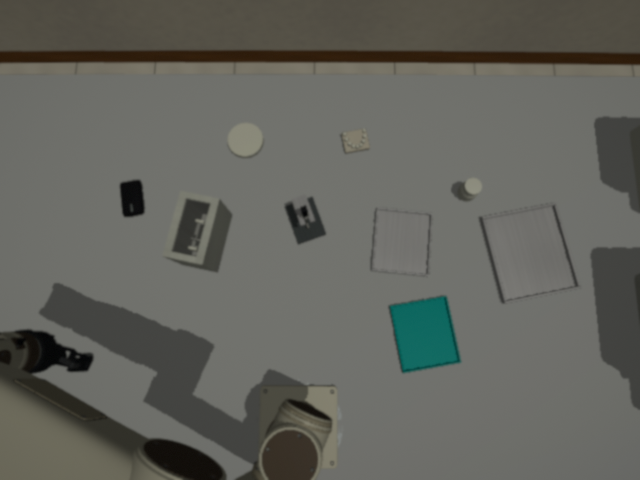

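View pics/side0.png

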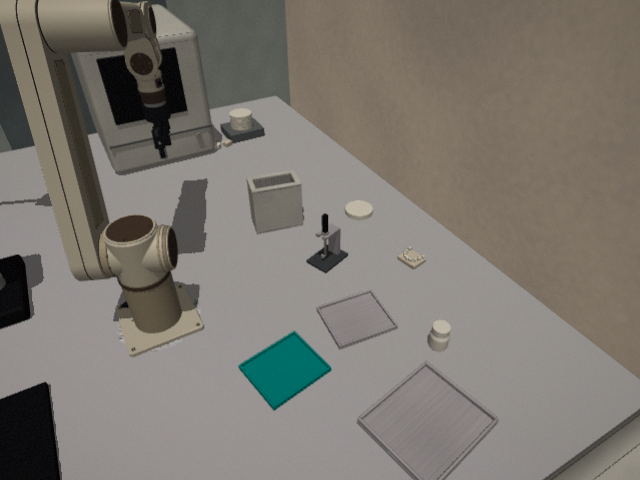

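Candidates for the tray in the top picture: grey small (402,241), grey large (528,252), turquoise (424,333). I choose the small grey one. The tank is at (193,228), the stand with the rod at (305,218). The basket network's hit at (471,188) is the jar, not a basket.

```bash
cat > b.py <<'E'
from h import *
np.set_printoptions(precision=4,suppress=True)
c=cam('top')
crop=c['image'][185:285,150:450];cv2.imwrite('pics/crop0.png',cv2.resize(crop[:,:,::-1],(780,260),interpolation=cv2.INTER_CUBIC))
V=np.array(c['view']);print(V[:3,:3])
def rect(m,z):
    cn=max(cv2.findContours(m.astype(np.uint8),0,1)[0],key=cv2.contourArea)
    pts=np.array([atz(c,p[0],z)[:2]*1000 for p in cn],np.float32);r=cv2.minAreaRect(pts);return r,cv2.boxPoints(r)
for d in silhouettes('tray',c):
    r,b=rect(d['region'],.010);print('tray',d['conf'],r)
for d in silhouettes('stand',c): print('stand',d['conf'],*rect(d['region'],.01))
for d in silhouettes('rod',c): print('rod',rect(d['region'],.174))
for d in silhouettes('tank',c): print('tank',*rect(d['region'],.165))
for d in silhouettes('basket',c): print('basket',rect(d['region'],.09))
E
python3 b.py
```

```text
[[ 0.0049 -1.     -0.0025]
 [-0.9801 -0.0043 -0.1983]
 [ 0.1983  0.0035 -0.9801]]
tray 0.94 ((462.35882568359375, -268.00390625), (151.50511169433594, 171.86810302734375), 84.25288391113281)
tray 0.78 ((434.5614013671875, -603.473388671875), (237.73431396484375, 217.82334899902344), 11.654648780822754)
tray 0.66 ((224.85882568359375, -320.3412780761719), (171.49339294433594, 152.96530151367188), 10.25316047668457)
stand 0.98 ((523.577880859375, -11.5777587890625), (122.80638885498047, 82.13818359375), 20.089109420776367) [[451.804    5.9018]
 [480.0169 -71.239 ]
 [595.3517 -29.0573]
 [567.1388  48.0835]]
stand 0.7 ((532.2984008789062, -10.161965370178223), (51.99885177612305, 21.337066650390625), 0.7949420213699341) [[506.1535   0.1448]
 [506.4495 -21.1902]
 [558.4434 -20.4688]
 [558.1473   0.8663]]
rod (((492.001953125, -16.97122573852539), (49.8726921081543, 18.512203216552734), 0.795058012008667), array([[466.9396,  -8.062 ],
       [467.1965, -26.5725],
       [517.0643, -25.8804],
       [516.8074,  -7.37  ]], dtype=float32))
tank ((458.3868408203125, 228.37904357910156), (136.2257537841797, 171.265869140625), 78.26311492919922) [[360.689  179.1095]
 [528.374  144.271 ]
 [556.0847 277.6486]
 [388.3997 312.4871]]
tank ((489.26727294921875, -16.029708862304688), (107.80316162109375, 69.63429260253906), 20.88874053955078) [[426.4942  -2.7198]
 [451.3226 -67.7773]
 [552.0404 -29.3396]
 [527.2119  35.7179]]
basket (((462.33880615234375, 252.533203125), (23.74421501159668, 61.03125762939453), 79.1319351196289), array([[430.132 , 246.6277],
       [490.0686, 235.1204],
       [494.5456, 258.4387],
       [434.609 , 269.946 ]], dtype=float32))
```

View pics/crop0.png

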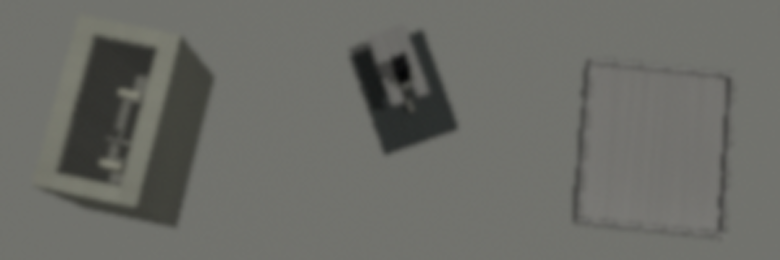

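The crop shows the small grey tray (right, crop 655,148). The stand's fork opens toward the lower right, with the rod handle at crop (401,68). In the tank the bail's bar runs in the right half of the cavity, around crop (125,125).

```bash
python3 - <<'E'
from h import *
np.set_printoptions(precision=4,suppress=True)
t=cam('top');s=cam('side');w=cam('wrist')
print('handle',atz(t,(304.2,211.2),.174))
print('side handle',atz(s,(324.5,215),.174))
print(np.array(w['view'])[:3,:3])
print(get_obs()['joint_pos'])
# tank inner opening corners crop -> at .165
for p in [(95,37),(156,47),(122,185),(57,172)]:
    print(atz(t,(150+p[0]/2.6,185+p[1]/2.6),.165))
E
```

```text
handle [ 0.5021 -0.0173  0.174 ]
side handle [ 0.5083 -0.0174  0.174 ]
[[ 0.3851  0.9229  0.0001]
 [ 0.8817 -0.368   0.2952]
 [ 0.2725 -0.1136 -0.9554]]
[1.176  0.2406 0.005  1.3352 0.     1.5708]
[0.5321 0.2602 0.165 ]
[0.523  0.2044 0.165 ]
[0.3973 0.2281 0.165 ]
[0.4086 0.2865 0.165 ]
```

{"fn": "drive_tool", "kwargs": {"increments": [[[30, -24, 14], [0, 0, 1.5], 1], [[32, -25, 10], [0, 0, 1.5], 1], [[32, -25, 10], [0, 0, 1.5], 1], [[32, -25, 10], [0, 0, 1.5], 1], [[32, -25, 10], [0, 0, 1.5], 1], [[32, -25, 10], [0, 0, 1.5], 1], [[32, -25, 5], [0, 0, 1.5], 1], [[32, -25, 0], [0, 0, 0], 1]]}}

```text
clock: 2.62
eef_pos: [0.4476, 0.2618, 0.3019]
tool_rot: [0.105, 0.994, 0.001, 0.001]
ft_force: [0.1, 0.8, 0.0]
grip_width: 0.0855
grasp_force: 0.0
```

{"fn": "drive_tool", "kwargs": {"increments": [[[20, -10, 0], [0, 0, 0], 1], [[0, 0, 0], [0, 0, 0], 1], [[0, 0, 0], [0, 0, 0], 1]]}}

```text
clock: 2.87
eef_pos: [0.4665, 0.2521, 0.2996]
tool_rot: [0.107, 0.994, -0.0, -0.0]
ft_force: [-0.7, 0.7, -0.6]
grip_width: 0.0854
grasp_force: 0.0
```

```bash
cat > l.py <<'E'
import sys,pickle
from h import *
n=sys.argv[1];np.set_printoptions(precision=4,suppress=True)
c=cam('wrist',n+'.png');pickle.dump({k:c[k] for k in('image','K','k1','view','shot')},open(n+'.pkl','wb'))
o=get_obs();print(o['clock'],o['eef_pos'],o['tool_rot'],o['ft_force'],o['joint_pos'])
for q in sys.argv[2:]:
    print(q,[(round(float(d['conf']),2),[int(x) for x in d['bbox']]) for d in silhouettes(q,c)])
E
python3 l.py t1 tank basket hinge
```

```text
2.9167 [0.4656 0.2528 0.2998] [ 0.1061  0.9944 -0.0001 -0.0005] [0.3384 0.6637 0.0537] [0.4971 0.2853 0.2409 1.5274 0.0005 0.7096]
tank [(0.91, [247, 125, 380, 322])]
basket [(0.66, [296, 172, 345, 235])]
hinge [(0.57, [293, 171, 345, 232])]
```

View pics/t1.png

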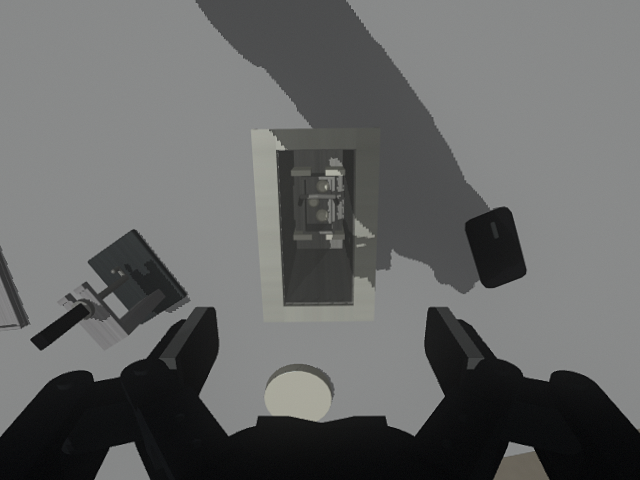

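The wrist view shows the tank's mouth at (315,225), the basket with its bail inside at (320,205), the stand at (130,280) and the rod's handle at (60,325).

{"fn": "drive_tool", "kwargs": {"increments": [[[15, -10, -25], [0, 0, 0], 1], [[15, -10, -25], [0, 0, 0], 1], [[10, -10, -10], [0, 0, 0], 1], [[0, 0, 0], [0, 0, 0], 1], [[0, 0, 0], [0, 0, 0], 1]]}}

```text
clock: 3.48
eef_pos: [0.5051, 0.223, 0.2399]
tool_rot: [0.106, 0.994, -0.0, -0.001]
ft_force: [-0.3, -0.4, 0.8]
grip_width: 0.0855
grasp_force: 0.0
```

```bash
python3 l.py t2 tank basket hinge; python3 - <<'E'
import cv2,numpy as np
a=cv2.imread('pics/t1.png')[120:330,240:390];b=cv2.imread('pics/t2.png')[60:330,240:440]
f=lambda i:cv2.resize(np.clip(255*(i/255.)**.6,0,255).astype('uint8'),(390,580),interpolation=cv2.INTER_CUBIC)
cv2.imwrite('pics/t12.png',np.hstack([f(a),f(b)]))
E
```

```text
3.5333 [0.5054 0.2235 0.2409] [0.1054 0.9944 0.0003 0.    ] [0.5486 0.3358 0.0189] [0.416  0.3423 0.1691 1.3973 0.0005 0.6272]
tank [(0.74, [262, 42, 437, 313])]
basket [(0.79, [312, 134, 373, 208])]
hinge [(0.62, [311, 130, 369, 204])]
```

View pics/t12.png

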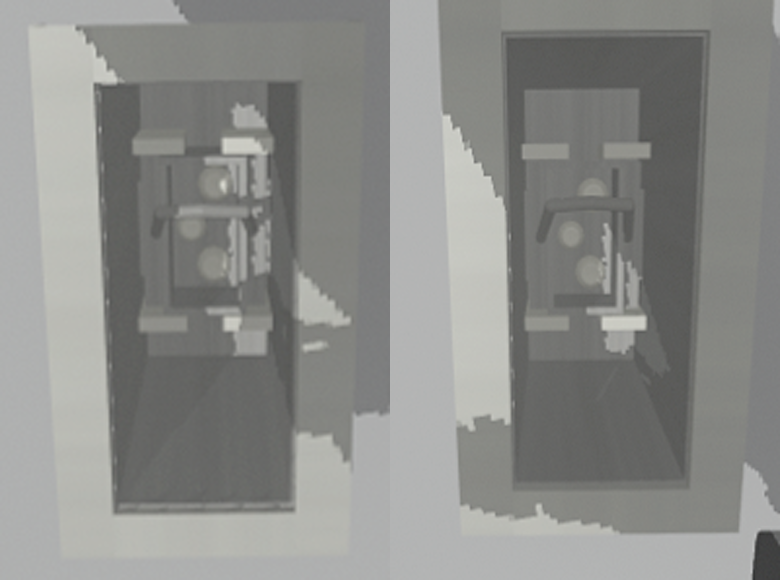

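Both crops show the mouth, the four guides, the basket with three crowns, and the bail's bar: crop (205,211) in the left and (590,204) in the right. The bar leans to the image top, which is toward the robot.

```bash
python3 - <<'E'
from h import *
import pickle
np.set_printoptions(precision=1,suppress=True)
a=pickle.load(open('t1.pkl','rb'));b=pickle.load(open('t2.pkl','rb'))
A=lambda x,y:(240+x/2.6,120+y/2.762)
B=lambda x,y:(240+(x-390)/1.95,60+y/2.148)
pts={'bar':((205,211),(590,204)),'barL':((162,208),(550,207)),'barR':((250,212),(632,205)),'mNL':((97,83),(504,33)),'mNR':((302,83),(708,33)),'mFR':((296,512),(688,487)),'mFL':((114,512),(513,487))}
M=[]
for k,(p,q) in pts.items():
    x=tri([(a,A(*p)),(b,B(*q))])*1000; print(k,x,1000*atz(a,A(*p),.165),1000*atz(b,B(*q),.165))
    if k[0]=='m': M.append(((1000*atz(a,A(*p),.165)+1000*atz(b,B(*q),.165))/2)[:2])
M=np.array(M);c=M.mean(0);d=(M[2]+M[3]-M[0]-M[1]);yaw=np.arctan2(d[1],d[0]);print('mouth',c,np.degrees(yaw))
R=np.array([[np.cos(yaw),np.sin(yaw)],[-np.sin(yaw),np.cos(yaw)]])
for k in('bar','barL','barR'):
    for c0,f,p in((a,A,pts[k][0]),(b,B,pts[k][1])):
        print(k,'tank xy at z90',R@(1000*atz(c0,f(*p),.090)[:2]-c))
E
```

```text
bar [449.9 253.1  83.3] [436.9 256.8 165. ] [444.4 249.2 165. ]
barL [448.1 235.9  66.6] [433.3 244.4 165. ] [442.6 237.1 165. ]
barR [453.9 270.1  83.9] [440. 270. 165.] [447.3 261.6 165. ]
mNL [395.8 233.5 162.6] [395.8 233.8 165. ] [396.2 233.5 165. ]
mNR [408.4 291.8 163.1] [408.5 291.9 165. ] [408.4 291.1 165. ]
mFR [537.  265.9 160.8] [535.  265.9 165. ] [534.7 265.3 165. ]
mFL [522.4 207.1 164.5] [522.2 207.2 165. ] [522.2 207.2 165. ]
mouth [465.4 249.5] -11.701022721669272
bar tank xy at z90 [-16.8   0.7]
bar tank xy at z90 [-16.4  -0.3]
barL tank xy at z90 [-18.1 -15.6]
barL tank xy at z90 [-15.5 -16.7]
barR tank xy at z90 [-16.3  17.9]
barR tank xy at z90 [-16.   16.9]
```

{"fn": "drive_tool", "kwargs": {"increments": [[[0, -10, 20], [0, 0, 3], 1], [[-2, -33, 10], [0, 0, 4.5], 1], [[-2, -38, 10], [0, 0, 5], 1], [[-3, -38, 0], [0, 0, 5], 1], [[-3, -38, 0], [0, 0, 5], 1], [[-3, -38, 0], [0, 0, 5], 1], [[-3, -30, 0], [0, 0, 4], 1], [[-4, -15, 0], [0, 0, 0], 1]]}}

```text
clock: 4.35
eef_pos: [0.4856, -0.0197, 0.2815]
tool_rot: [-0.168, 0.986, -0.001, 0.001]
ft_force: [-0.4, 0.2, -0.6]
grip_width: 0.0851
grasp_force: 0.0
```

{"fn": "drive_tool", "kwargs": {"increments": [[[0, 0, 0], [0, 0, 0], 1], [[0, 0, 0], [0, 0, 0], 1]]}}

```text
clock: 4.52
eef_pos: [0.4859, -0.0173, 0.2813]
tool_rot: [-0.167, 0.986, 0.0, 0.001]
ft_force: [0.5, 1.2, 0.5]
grip_width: 0.0854
grasp_force: 0.0
```

```bash
python3 l.py s1 stand rod rod_grip seat; python3 - <<'E'
import cv2
cv2.imwrite('pics/s1c.png',cv2.resize(cv2.imread('pics/s1.png')[80:330,180:480],(720,600),interpolation=cv2.INTER_CUBIC))
E
```

```text
4.5667 [ 0.486  -0.0165  0.281 ] [-0.1683  0.9857  0.0001  0.0009] [-1.3431  0.033  -0.858 ] [-0.0344  0.1958  0.0764  1.4497  0.0006 -0.3725]
stand [(0.68, [281, 176, 350, 291])]
rod [(0.64, [304, 209, 330, 280])]
rod_grip [(0.71, [304, 210, 330, 284])]
seat [(0.6, [285, 178, 353, 295])]
```

View pics/s1c.png

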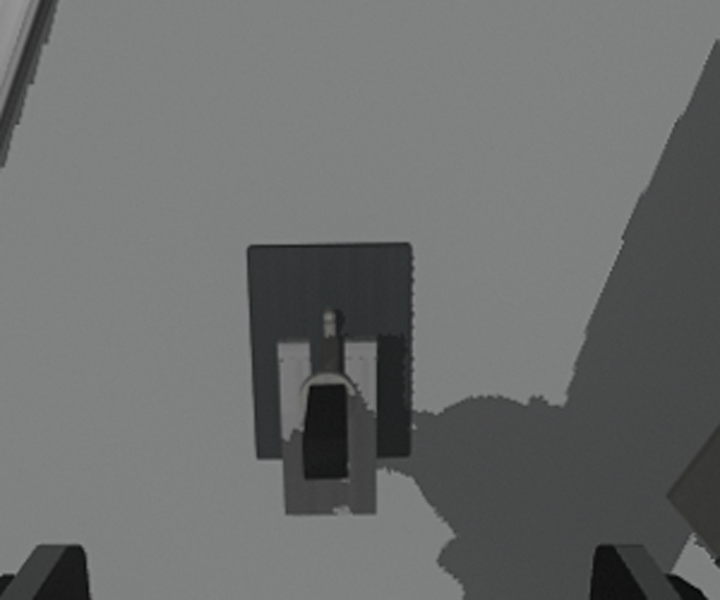

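The crop shows the stand's base (corners 248,246 / 411,243 / 410,457 / 257,459), the fork plate, the rod's foot tip at (330,322) pointing toward the robot, and the handle's far top edge at (304–348,478).

```bash
python3 - <<'E'
from h import *
import pickle
np.set_printoptions(precision=1,suppress=True)
c=pickle.load(open('s1.pkl','rb'))
S=lambda x,y:(180+x/2.4,80+y/2.4)
P=lambda p,z:1000*atz(c,S(*p),z)[:2]
B=np.array([P(p,.01) for p in((248,246),(411,243),(410,457),(257,459))]);print(B,B.mean(0))
d=B[2]+B[3]-B[0]-B[1];print('yaw base',np.degrees(np.arctan2(d[1],d[0])))
d=B[0]+B[3]-B[1]-B[2];print('yaw base from y',np.degrees(np.arctan2(-d[0],d[1]))%180)
F=np.array([P(p,.108) for p in((279,344),(377,342),(377,515),(285,515))]);print('fork',F,F.mean(0))
H=[P(p,.174) for p in((304,478),(348,478))];print('handle far edge',H,np.mean(H,0))
print('collar near',P((328,374),.114),'tip top',P((330,313),.036))
print('s0 handle bottom near edge',P((308,386),.114),P((347,386),.114))
E
```

```text
[[479.2 -65. ]
 [452.1   8.3]
 [555.1  46.6]
 [582.2 -27.7]] [517.1  -9.4]
yaw base 20.152567890747434
yaw base from y 20.183288930269043
fork [[495.  -37.2]
 [482.   -2.5]
 [549.4  22.1]
 [561.6 -13. ]] [522.   -7.7]
handle far edge [array([516.5, -17.3]), array([512. ,  -4.2])] [514.2 -10.8]
collar near [498.4 -16.4] tip top [491.9 -18.7]
s0 handle bottom near edge [505.3 -21.9] [500.4  -8.1]
```

{"fn": "drive_tool", "kwargs": {"increments": [[[10, 2, -10], [0, 0, 0.85], 1], [[12, 2, -30], [0, 0, 0], 1], [[0, 0, -40], [0, 0, 0], 1], [[0, 0, -35], [0, 0, 0], 1], [[0, 0, -25], [0, 0, 0], 1], [[0, 0, -14], [0, 0, 0], 1], [[0, 0, 0], [0, 0, 0], 1], [[0, 0, 0], [0, 0, 0], 1]]}}

```text
clock: 5.43
eef_pos: [0.5074, -0.0124, 0.1248]
tool_rot: [-0.176, 0.984, 0.0, -0.001]
ft_force: [-0.1, -0.3, 0.8]
grip_width: 0.0856
grasp_force: 0.0
```

{"fn": "drive_tool", "kwargs": {"increments": [[[1, 0, 2], [0, 0, 0], 1], [[0, 0, 0], [0, 0, 0], 0.5], [[0, 0, 0], [0, 0, 0], 0], [[0, 0, 0], [0, 0, 0], 0], [[0, 0, 0], [0, 0, 0], 0], [[0, 0, 0], [0, 0, 0], 0], [[0, 0, 0], [0, 0, 0], 0], [[0, 0, 0], [0, 0, 0], 0]]}}

```text
clock: 6.1
eef_pos: [0.5088, -0.0131, 0.1285]
tool_rot: [-0.176, 0.984, -0.0, 0.0]
ft_force: [-1.3, -0.5, 2.0]
grip_width: 0.0133
grasp_force: 58.3
```

{"fn": "drive_tool", "kwargs": {"increments": [[[0, 0, 0], [0, 0, 0], 0], [[0, 0, 0], [0, 0, 0], 0], [[0, 0, 0], [0, 0, 0], 0], [[0, 0, 0], [0, 0, 0], 0]]}}

```text
clock: 6.43
eef_pos: [0.5088, -0.0131, 0.1284]
tool_rot: [-0.176, 0.984, -0.0, 0.0]
ft_force: [-1.1, -0.8, 4.5]
grip_width: 0.0132
grasp_force: 58.5
```

```bash
cat > o.py <<'E'
from h import *
np.set_printoptions(precision=4,suppress=True)
o=get_obs();q=o['tool_rot']
print(o['clock'],o['eef_pos'],q,'yawx',np.degrees(2*np.arctan2(q[1],q[0])),'F',o['ft_force'],'T',o['ft_torque'],o['grip_width'],o['grasp_force'])
E
python3 o.py
```

```text
6.4333 [ 0.5088 -0.0131  0.1284] [-0.1756  0.9845 -0.0001  0.0002] yawx 200.22482397434064 F [-1.1088 -0.7848  4.5464] T [-0.1115  0.2426  0.0248] 0.013186270511515082 58.465962409973145
```

{"fn": "drive_tool", "kwargs": {"increments": [[[0, 0, 6], [0, 0, 0], 0], [[0, 0, 12], [0, 0, 0], 0], [[0, 0, 25], [0, 0, 0], 0], [[0, 0, 30], [0, 0, 0], 0], [[0, 0, 30], [0, 0, 0], 0], [[0, 0, 35], [0, 0, 0], 0], [[0, 0, 35], [0, 0, 0], 0], [[0, 0, 15], [0, 0, 0], 0]]}}

```text
clock: 7.1
eef_pos: [0.5099, -0.0129, 0.3209]
tool_rot: [-0.176, 0.984, -0.0, 0.003]
ft_force: [1.8, 0.5, -0.8]
grip_width: 0.013
grasp_force: 58.6
```

{"fn": "drive_tool", "kwargs": {"increments": [[[0, 0, 0], [0, 0, 0], 0], [[0, 0, 0], [0, 0, 0], 0]]}}

```text
clock: 7.27
eef_pos: [0.509, -0.0129, 0.3163]
tool_rot: [-0.176, 0.984, -0.0, 0.001]
ft_force: [-1.1, 0.1, -1.4]
grip_width: 0.0129
grasp_force: 58.6
```

```bash
python3 o.py; python3 l.py r1 rod rod_grip; python3 - <<'E'
from h import *
t=cam('side','side1.png');i=t['image'];
for d in silhouettes('rod',t): print(d['conf'],d['bbox'])
w=cv2.imread('pics/r1.png')[200:480,160:480]
cv2.imwrite('pics/r1c.png',np.hstack([cv2.resize(w,(480,420)),cv2.resize(i[120:260,270:376,::-1],(318,420),interpolation=cv2.INTER_CUBIC)]))
E
```

```text
7.2667 [ 0.509  -0.0129  0.3163] [-0.1757  0.9844 -0.      0.0006] yawx 200.23686111190727 F [-1.0994  0.0623 -1.4197] T [-0.0198  0.0003  0.0394] 0.012923215189409837 58.55989873409271
7.3167 [ 0.5083 -0.0129  0.3148] [-0.1757  0.9844  0.0002 -0.0009] [-0.4162 -0.4587 -1.5691] [-0.0255  0.241   0.2205  1.5523  0.0001 -0.3786]
rod [(0.81, [300, 221, 343, 396])]
rod_grip [(0.84, [300, 218, 343, 397])]
0.54 [317.2, 157.6, 331.0, 208.2]
```

View pics/r1c.png

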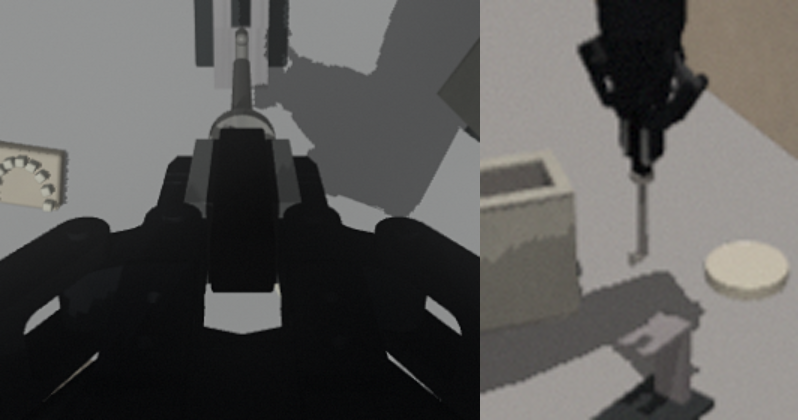

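The hook rod hangs upright in the grip: collar and shaft are straight, and the hook tip shows at crop (241,38).

{"fn": "drive_tool", "kwargs": {"increments": [[[-2, 18, 0], [0, 0, -3], 0], [[-5, 35, 0], [0, 0, -4], 0], [[-5, 38, 0], [0, 0, -5], 0], [[-5, 38, 0], [0, 0, -5], 0], [[-5, 38, 0], [0, 0, -5], 0], [[-5, 38, 0], [0, 0, -5], 0], [[-5, 35, 0], [0, 0, -4.9], 0], [[-2, 20, 0], [0, 0, 0], 0]]}}

```text
clock: 8.18
eef_pos: [0.4733, 0.2504, 0.3147]
tool_rot: [0.101, 0.995, -0.0, -0.001]
ft_force: [-0.2, -0.1, -1.5]
grip_width: 0.0131
grasp_force: 58.7
```

{"fn": "drive_tool", "kwargs": {"increments": [[[0, 0, 0], [0, 0, 0], 0], [[0, 0, 0], [0, 0, 0], 0], [[0, 0, 0], [0, 0, 0], 0]]}}

```text
clock: 8.43
eef_pos: [0.4744, 0.2465, 0.3152]
tool_rot: [0.102, 0.995, -0.001, -0.001]
ft_force: [-0.1, -0.2, -0.8]
grip_width: 0.013
grasp_force: 58.7
```

```bash
python3 o.py; python3 l.py r2 rod basket; cat > k.py <<'E'
import pickle,sys
from h import *
c=pickle.load(open(sys.argv[1]+'.pkl','rb'))
y0,y1,x0,x1=map(int,sys.argv[2:6])
i=c['image'][y0:y1,x0:x1,::-1]
i=np.clip(255*(i/255.)**.6,0,255).astype('uint8')
k=min(800/(x1-x0),600/(y1-y0));i=cv2.resize(i,None,fx=k,fy=k,interpolation=cv2.INTER_CUBIC);print('k',k)
cv2.imwrite('pics/'+sys.argv[1]+'c.png',i[:600,:800])
E
python3 k.py r2 80 320 200 440
```

```text
8.4333 [0.4744 0.2465 0.3152] [ 0.1016  0.9948 -0.0007 -0.0007] yawx 168.34170814885513 F [-0.135  -0.1807 -0.8269] T [ 0.0113 -0.034   0.0174] 0.01299860044892147 58.70853781700134
8.4833 [0.4746 0.2461 0.3155] [ 0.1021  0.9948 -0.0006 -0.0005] [ 1.307  -0.7435 -1.4395] [ 0.4785  0.2958  0.2954  1.5719 -0.0004  0.683 ]
rod [(0.62, [300, 218, 343, 396])]
basket [(0.95, [298, 164, 349, 224])]
k 2.5
```

View pics/r2c.png

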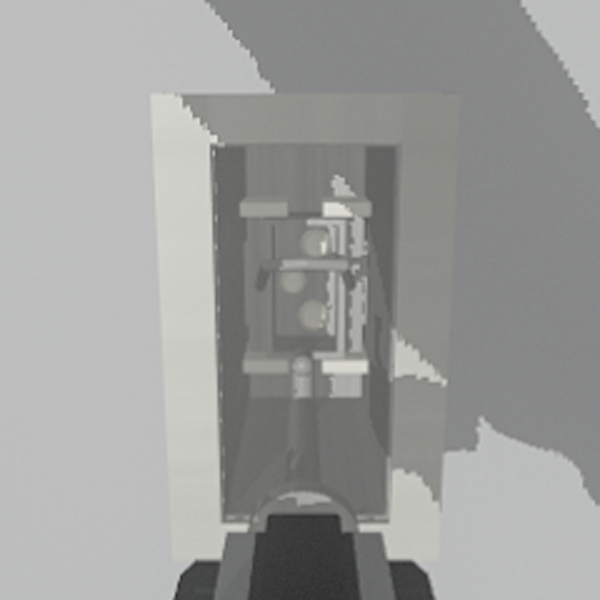

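The crop shows the hook tip at (302,365) and the bail's bar at (312,265), its ends near (270,264) and (352,266).

```bash
python3 - <<'E'
from h import *
import pickle
np.set_printoptions(precision=1,suppress=True)
c=pickle.load(open('r2.pkl','rb'))
m=np.array([465.4,249.5]);y=np.radians(-11.7);R=np.array([[np.cos(y),np.sin(y)],[-np.sin(y),np.cos(y)]])
f=lambda p,z:R@(1000*atz(c,(200+p[0]/2.5,80+p[1]/2.5),z)[:2]-m)
print('tip',f((302,365),.221),'bar',f((312,265),.0914),f((270,264),.09),f((352,266),.09))
for p in((211,144),(398,144),(388,519),(222,519)):print(f(p,.165))
print('tcp',R@(1000*get_obs()['eef_pos'][:2]-m))
E
```

```text
tip [-7.  -1.4] bar [-16.3   2.4] [-16.5 -14.9] [-15.7  18.8]
[-64.7 -30.2]
[-64.7  28.8]
[63.7 29.1]
[ 63.8 -30.1]
tcp [10.1 -1.7]
```

{"fn": "drive_tool", "kwargs": {"increments": [[[4.4, 1.6, -10], [0, 0, 0], 0], [[0, 0, -20], [0, 0, 0], 0], [[0, 0, -25], [0, 0, 0], 0], [[0, 0, -25], [0, 0, 0], 0], [[0, 0, -20], [0, 0, 0], 0], [[0, 0, -15], [0, 0, 0], 0], [[0, 0, -5], [0, 0, 0], 0], [[0, 0, 0], [0, 0, 0], 0]]}}

```text
clock: 9.25
eef_pos: [0.4783, 0.2474, 0.1941]
tool_rot: [0.102, 0.995, -0.001, -0.002]
ft_force: [-0.3, 0.1, -0.9]
grip_width: 0.0133
grasp_force: 58.7
```

{"fn": "drive_tool", "kwargs": {"increments": [[[0, 0, -8], [0, 0, 0], 0], [[0, 0, -8], [0, 0, 0], 0], [[0, 0, -6], [0, 0, 0], 0], [[0, 0, 0], [0, 0, 0], 0]]}}

```text
clock: 9.58
eef_pos: [0.4786, 0.2483, 0.173]
tool_rot: [0.102, 0.995, -0.0, -0.001]
ft_force: [0.7, -1.2, -1.4]
grip_width: 0.0131
grasp_force: 58.8
```

```bash
cat >> o.py <<'E'
m=np.array([465.4,249.5]);y=np.radians(-11.7);R=np.array([[np.cos(y),np.sin(y)],[-np.sin(y),np.cos(y)]])
print('tank xy tcp',R@(1000*o['eef_pos'][:2]-m),'rod z',1000*o['eef_pos'][2]-108.4,'F tank',R@o['ft_force'][:2])
E
python3 o.py
```

```text
9.5833 [0.4786 0.2483 0.173 ] [ 0.1017  0.9948 -0.0005 -0.0007] yawx 168.32744472766615 F [ 0.6926 -1.1624 -1.4184] T [ 0.0382 -0.0069 -0.0067] 0.013053442590487708 58.75237226486206
tank xy tcp [13.1323  1.4658] rod z 64.55082502385679 F tank [ 0.9139 -0.9978]
```

{"fn": "drive_tool", "kwargs": {"increments": [[[-4.9, 1.0, 0], [0, 0, 0], 0], [[-4.9, 1.0, 0], [0, 0, 0], 0], [[-3.9, 0.8, 0], [0, 0, 0], 0], [[-2, 0.4, 0], [0, 0, 0], 0], [[0, 0, 0], [0, 0, 0], 0]]}}

```text
clock: 10.0
eef_pos: [0.4629, 0.2521, 0.1746]
tool_rot: [0.101, 0.995, 0.0, 0.0]
ft_force: [-0.2, 0.1, -1.7]
grip_width: 0.013
grasp_force: 58.8
```

{"fn": "drive_tool", "kwargs": {"increments": [[[-1.5, 0.3, 0], [0, 0, 0], 0], [[-1.5, 0.3, 0], [0, 0, 0], 0], [[0, 0, 0], [0, 0, 0], 0]]}}

```text
clock: 10.25
eef_pos: [0.4602, 0.2524, 0.1742]
tool_rot: [0.102, 0.995, 0.0, -0.0]
ft_force: [-0.5, 0.7, -1.6]
grip_width: 0.0132
grasp_force: 58.8
```

```bash
python3 o.py; python3 l.py h1; python3 k.py h1 60 320 200 440
```

```text
10.25 [0.4602 0.2524 0.1742] [ 0.1016  0.9948  0.     -0.    ] yawx 168.33477786962007 F [-0.4677  0.6858 -1.6398] T [ 0.0007 -0.0116 -0.0435] 0.013169640120122637 58.75065207481384
tank xy tcp [-5.6524  1.8302] rod z 65.8049051635166 F tank [-0.597   0.5767]
10.3 [0.4604 0.2524 0.1742] [0.1016 0.9948 0.     0.    ] [-0.3028 -0.3392 -1.5791] [ 0.5016  0.321  -0.0372  1.2126 -0.      0.7052]
k 2.3076923076923075
```

View pics/h1c.png

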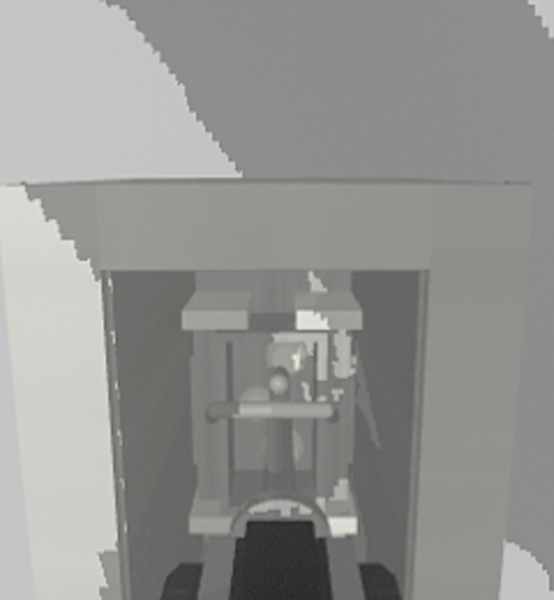

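The tip at crop (279,383) is past the bar at (272,410), and the bar lies between tip and shaft.

```bash
python3 - <<'E'
from h import *
import pickle
np.set_printoptions(precision=1,suppress=True)
c=pickle.load(open('h1.pkl','rb'));k=2.3077
m=np.array([465.4,249.5]);y=np.radians(-11.7);R=np.array([[np.cos(y),np.sin(y)],[-np.sin(y),np.cos(y)]])
f=lambda p,z:R@(1000*atz(c,(200+p[0]/k,60+p[1]/k),z)[:2]-m)
print('tip',f((279,383),.081),'bar',f((272,410),.0914),f((210,412),.09),f((334,410),.09))
E
```

```text
tip [-22.3   1.9] bar [-17.   -0.1] [-16.  -17.9] [-16.6  17.6]
```

{"fn": "drive_tool", "kwargs": {"increments": [[[-1.6, -1.2, 0], [0, 0, 0], 0], [[0, 0, 3], [0, 0, 0], 0], [[0, 0, 3], [0, 0, 0], 0], [[0, 0, 3], [0, 0, 0], 0], [[0, 0, 2], [0, 0, 0], 0], [[0, 0, 0], [0, 0, 0], 0]]}}

```text
clock: 10.8
eef_pos: [0.4592, 0.2514, 0.1859]
tool_rot: [0.102, 0.995, 0.0, 0.0]
ft_force: [0.3, 0.5, -1.0]
grip_width: 0.0132
grasp_force: 58.7
```

{"fn": "drive_tool", "kwargs": {"increments": [[[0, 0, 1], [0, 0, 0], 0], [[0, 0, 1], [0, 0, 0], 0], [[0, 0, 0], [0, 0, 0], 0]]}}

```text
clock: 11.05
eef_pos: [0.4589, 0.2512, 0.1873]
tool_rot: [0.102, 0.995, 0.0, 0.0]
ft_force: [0.2, -0.3, -1.4]
grip_width: 0.0132
grasp_force: 58.7
```

{"fn": "drive_tool", "kwargs": {"increments": [[[0, 0, 1], [0, 0, 0], 0], [[0, 0, 1], [0, 0, 0], 0], [[0, 0, 0], [0, 0, 0], 0]]}}

```text
clock: 11.3
eef_pos: [0.4589, 0.2512, 0.1893]
tool_rot: [0.102, 0.995, 0.0, 0.0]
ft_force: [0.2, -0.5, -0.4]
grip_width: 0.0132
grasp_force: 58.7
```

{"fn": "drive_tool", "kwargs": {"increments": [[[0, 0, 1], [0, 0, 0], 0], [[0, 0, 0], [0, 0, 0], 0], [[0, 0, 1], [0, 0, 0], 0], [[0, 0, 0], [0, 0, 0], 0]]}}

```text
clock: 11.63
eef_pos: [0.4587, 0.2512, 0.1911]
tool_rot: [0.102, 0.995, -0.0, -0.0]
ft_force: [0.2, -0.7, -2.0]
grip_width: 0.0133
grasp_force: 58.7
```

{"fn": "drive_tool", "kwargs": {"increments": [[[0, 0, 1], [0, 0, 0], 0], [[0, 0, 0], [0, 0, 0], 0]]}}

```text
clock: 11.8
eef_pos: [0.4587, 0.251, 0.1918]
tool_rot: [0.102, 0.995, -0.0, -0.0]
ft_force: [0.3, 0.2, -3.1]
grip_width: 0.0132
grasp_force: 58.4
```

{"fn": "drive_tool", "kwargs": {"increments": [[[0, 0, 1], [0, 0, 0], 0], [[0, 0, 0], [0, 0, 0], 0]]}}

```text
clock: 11.97
eef_pos: [0.4587, 0.2509, 0.1927]
tool_rot: [0.102, 0.995, -0.0, -0.0]
ft_force: [0.2, -0.8, -6.3]
grip_width: 0.0132
grasp_force: 58.3
```

{"fn": "drive_tool", "kwargs": {"increments": [[[0, 0, -2], [0, 0, 0], 0], [[-1.5, 0.3, 0], [0, 0, 0], 0], [[0, 0, 0], [0, 0, 0], 0]]}}

```text
clock: 12.22
eef_pos: [0.4573, 0.2515, 0.1912]
tool_rot: [0.102, 0.995, 0.0, 0.0]
ft_force: [0.3, 0.6, -4.5]
grip_width: 0.0128
grasp_force: 58.8
```

{"fn": "drive_tool", "kwargs": {"increments": [[[0, 0, 1], [0, 0, 0], 0], [[0, 0, 1], [0, 0, 0], 0], [[0, 0, 0], [0, 0, 0], 0]]}}

```text
clock: 12.47
eef_pos: [0.4573, 0.2515, 0.1931]
tool_rot: [0.102, 0.995, -0.0, -0.0]
ft_force: [0.2, -0.5, -4.9]
grip_width: 0.0132
grasp_force: 58.4
```

{"fn": "drive_tool", "kwargs": {"increments": [[[0, 0, 1], [0, 0, 0], 0], [[0, 0, 0], [0, 0, 0], 0]]}}

```text
clock: 12.63
eef_pos: [0.4573, 0.2515, 0.1942]
tool_rot: [0.102, 0.995, -0.0, -0.0]
ft_force: [0.9, 0.0, -5.1]
grip_width: 0.0133
grasp_force: 58.4
```

{"fn": "drive_tool", "kwargs": {"increments": [[[0, 0, 1], [0, 0, 0], 0], [[0, 0, 1], [0, 0, 0], 0], [[0, 0, 0], [0, 0, 0], 0]]}}

```text
clock: 12.88
eef_pos: [0.4574, 0.2515, 0.1963]
tool_rot: [0.102, 0.995, 0.0, 0.0]
ft_force: [0.8, -0.1, -5.0]
grip_width: 0.0133
grasp_force: 58.4
```

{"fn": "drive_tool", "kwargs": {"increments": [[[0, 0, 1], [0, 0, 0], 0], [[0, 0, 1], [0, 0, 0], 0], [[0, 0, 0], [0, 0, 0], 0]]}}

```text
clock: 13.13
eef_pos: [0.4575, 0.2516, 0.1984]
tool_rot: [0.102, 0.995, 0.0, 0.0]
ft_force: [1.0, 0.6, -5.3]
grip_width: 0.0132
grasp_force: 58.4
```

{"fn": "drive_tool", "kwargs": {"increments": [[[0, 0, 1], [0, 0, 0], 0], [[0, 0, 1], [0, 0, 0], 0], [[0, 0, 0], [0, 0, 0], 0]]}}

```text
clock: 13.38
eef_pos: [0.4574, 0.2516, 0.2004]
tool_rot: [0.102, 0.995, 0.0, 0.0]
ft_force: [1.6, -0.2, -4.5]
grip_width: 0.013
grasp_force: 58.4
```

{"fn": "drive_tool", "kwargs": {"increments": [[[0, 0, 1.5], [0, 0, 0], 0], [[0, 0, 1.5], [0, 0, 0], 0], [[0, 0, 1.5], [0, 0, 0], 0], [[0, 0, 1.5], [0, 0, 0], 0]]}}

```text
clock: 13.72
eef_pos: [0.4573, 0.2515, 0.2063]
tool_rot: [0.102, 0.995, 0.0, -0.0]
ft_force: [0.9, -0.0, -5.5]
grip_width: 0.0132
grasp_force: 58.4
```

{"fn": "drive_tool", "kwargs": {"increments": [[[0, 0, 1.5], [0, 0, 0], 0], [[0, 0, 1.5], [0, 0, 0], 0], [[0, 0, 1.5], [0, 0, 0], 0], [[0, 0, 1.5], [0, 0, 0], 0]]}}

```text
clock: 14.05
eef_pos: [0.4573, 0.2515, 0.2123]
tool_rot: [0.102, 0.995, 0.0, 0.0]
ft_force: [1.0, 0.0, -5.3]
grip_width: 0.0134
grasp_force: 58.4
```

{"fn": "drive_tool", "kwargs": {"increments": [[[0, 0, 1.5], [0, 0, 0], 0], [[0, 0, 1.5], [0, 0, 0], 0], [[0, 0, 1.5], [0, 0, 0], 0], [[0, 0, 1.5], [0, 0, 0], 0], [[0, 0, 1.5], [0, 0, 0], 0], [[0, 0, 1.5], [0, 0, 0], 0]]}}

```text
clock: 14.55
eef_pos: [0.4573, 0.2515, 0.2213]
tool_rot: [0.102, 0.995, -0.0, -0.0]
ft_force: [1.3, 0.6, -5.3]
grip_width: 0.0131
grasp_force: 58.4
```

{"fn": "drive_tool", "kwargs": {"increments": [[[0, 0, 1.5], [0, 0, 0], 0], [[0, 0, 1.5], [0, 0, 0], 0], [[0, 0, 1.5], [0, 0, 0], 0], [[0, 0, 1.5], [0, 0, 0], 0], [[0, 0, 1.5], [0, 0, 0], 0], [[0, 0, 1.5], [0, 0, 0], 0]]}}

```text
clock: 15.05
eef_pos: [0.4573, 0.2515, 0.2303]
tool_rot: [0.102, 0.995, -0.0, -0.0]
ft_force: [0.8, -0.2, -6.0]
grip_width: 0.0132
grasp_force: 58.4
```

{"fn": "drive_tool", "kwargs": {"increments": [[[0, 0, 1.5], [0, 0, 0], 0], [[0, 0, 1.5], [0, 0, 0], 0], [[0, 0, 1.5], [0, 0, 0], 0], [[0, 0, 1.5], [0, 0, 0], 0], [[0, 0, 1.5], [0, 0, 0], 0], [[0, 0, 0], [0, 0, 0], 0]]}}

```text
clock: 15.55
eef_pos: [0.4576, 0.2516, 0.238]
tool_rot: [0.102, 0.995, 0.0, 0.0]
ft_force: [-0.4, -0.7, -5.0]
grip_width: 0.0131
grasp_force: 58.5
```

{"fn": "drive_tool", "kwargs": {"increments": [[[0, 0, 2], [0, 0, 0], 0], [[0, 0, 2], [0, 0, 0], 0], [[0, 0, 2], [0, 0, 0], 0], [[0, 0, 2], [0, 0, 0], 0], [[0, 0, 2], [0, 0, 0], 0], [[0, 0, 2], [0, 0, 0], 0], [[0, 0, 0], [0, 0, 0], 0]]}}

```text
clock: 16.13
eef_pos: [0.4578, 0.2516, 0.2503]
tool_rot: [0.102, 0.995, 0.0, 0.001]
ft_force: [0.0, -0.2, -5.6]
grip_width: 0.0128
grasp_force: 58.5
```

{"fn": "drive_tool", "kwargs": {"increments": [[[2, -0.4, 0], [0, 0, 0], 0], [[2, -0.4, 0], [0, 0, 0], 0], [[2, -0.4, 0], [0, 0, 0], 0], [[2, -0.4, 0], [0, 0, 0], 0], [[2, -0.4, 0], [0, 0, 0], 0], [[2, -0.4, 0], [0, 0, 0], 0], [[2, -0.4, 0], [0, 0, 0], 0]]}}

```text
clock: 16.72
eef_pos: [0.4717, 0.2486, 0.2496]
tool_rot: [0.102, 0.995, -0.0, 0.0]
ft_force: [-0.1, 1.2, -5.7]
grip_width: 0.0136
grasp_force: 58.5
```

```bash
python3 o.py; python3 l.py h2 basket; python3 k.py h2 40 340 180 460
```

```text
16.7167 [0.4717 0.2486 0.2496] [ 0.1017  0.9948 -0.      0.0002] yawx 168.32152140293584 F [-0.0717  1.1617 -5.6623] T [-0.0429 -0.1093 -0.0014] 0.013571849170245114 58.46745550632477
tank xy tcp [6.3882 0.4154] rod z 141.19461216629082 F tank [-0.3058  1.123 ]
16.7667 [0.4721 0.2486 0.2496] [ 0.1018  0.9948 -0.      0.0003] [ 0.6858 -0.1293 -4.7787] [ 0.4849  0.3006  0.133   1.4027 -0.0004  0.6889]
basket [(0.72, [298, 219, 343, 395]), (0.6, [289, 177, 358, 266])]
k 2.0
```

View pics/h2c.png

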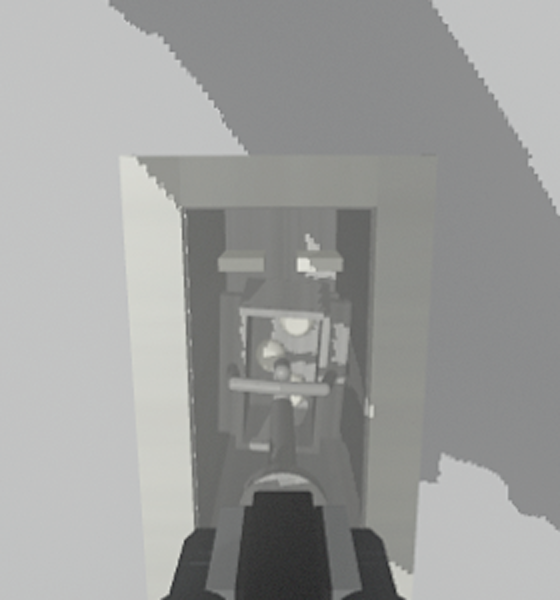

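The crop shows the basket hanging free on the hook, bar at (280,386), roughly centred between the tank walls.

{"fn": "drive_tool", "kwargs": {"increments": [[[0, 0, 3], [0, 0, 0], 0], [[0, 0, 6], [0, 0, 0], 0], [[0, 0, 9], [0, 0, 0], 0], [[0, 0, 10], [0, 0, 0], 0], [[0, 0, 10], [0, 0, 0], 0], [[0, 0, 10], [0, 0, 0], 0], [[0, 0, 10], [0, 0, 0], 0], [[0, 0, 10], [0, 0, 0], 0]]}}

```text
clock: 17.48
eef_pos: [0.4715, 0.2489, 0.3196]
tool_rot: [0.102, 0.995, 0.001, 0.001]
ft_force: [0.4, -0.5, -5.2]
grip_width: 0.0133
grasp_force: 58.5
```

{"fn": "drive_tool", "kwargs": {"increments": [[[0, 0, 10], [0, 0, 0], 0], [[0, 0, 10], [0, 0, 0], 0], [[0, 0, 10], [0, 0, 0], 0], [[0, 0, 10], [0, 0, 0], 0], [[0, 0, 10], [0, 0, 0], 0], [[0, 0, 10], [0, 0, 0], 0], [[0, 0, 10], [0, 0, 0], 0], [[0, 0, 5], [0, 0, 0], 0]]}}

```text
clock: 18.15
eef_pos: [0.4716, 0.2489, 0.3954]
tool_rot: [0.102, 0.995, 0.001, 0.002]
ft_force: [-0.4, -0.4, -5.0]
grip_width: 0.0133
grasp_force: 58.6
```

```bash
python3 o.py; python3 - <<'E'
from h import *
s=cam('side','side2.png')
V=np.array(s['view'])
for d in silhouettes('basket',s)+silhouettes('tank',s): print(d['conf'],d['bbox'])
print(proj(s,get_obs()['eef_pos']))
E
```

```text
18.15 [0.4716 0.2489 0.3954] [0.1016 0.9948 0.0011 0.0016] yawx 168.33550260942323 F [-0.3593 -0.4301 -4.9719] T [-0.0118  0.0223  0.0215] 0.013341912559716099 58.56529176235199
tank xy tcp [6.1807 0.6734] rod z 286.96682184060273 F tank [-0.2646 -0.494 ]
0.94 [259.9, 141.7, 279.3, 172.5]
0.68 [244.9, 171.2, 301.5, 233.6]
[268.80711366 112.14538591]
```

{"fn": "drive_tool", "kwargs": {"increments": [[[0, -2, 0], [0, 0, 0], 0], [[0, -4, 0], [0, 0, 0], 0], [[0, -6, 0], [0, 0, 0], 0], [[0, -8, 0], [0, 0, 0], 0], [[0, -10, 0], [0, 0, 0], 0], [[0, -12, 0], [0, 0, 0], 0], [[0, -12, 0], [0, 0, 0], 0], [[0, -12, 0], [0, 0, 0], 0]]}}

```text
clock: 18.97
eef_pos: [0.4713, 0.181, 0.3928]
tool_rot: [0.102, 0.995, -0.0, 0.0]
ft_force: [-0.0, -0.0, -4.7]
grip_width: 0.0133
grasp_force: 58.6
```

{"fn": "drive_tool", "kwargs": {"increments": [[[-0.5, -14, 0], [0, 0, 0.5], 0], [[-0.5, -14, 0], [0, 0, 0.5], 0], [[-0.5, -14, 0], [0, 0, 0.5], 0], [[-0.5, -14, 0], [0, 0, 0.5], 0], [[-0.5, -14, 0], [0, 0, 0.5], 0], [[-0.5, -14, 0], [0, 0, 0.5], 0], [[-0.5, -14, 0], [0, 0, 0.5], 0], [[-0.5, -14, 0], [0, 0, 0.5], 0]]}}

```text
clock: 19.63
eef_pos: [0.4669, 0.069, 0.3929]
tool_rot: [0.067, 0.998, -0.0, 0.0]
ft_force: [0.3, -0.3, -5.1]
grip_width: 0.0128
grasp_force: 58.6
```

{"fn": "drive_tool", "kwargs": {"increments": [[[-0.5, -14, 0], [0, 0, 0.5], 0], [[-0.5, -14, 0], [0, 0, 0.5], 0], [[-0.5, -14, 0], [0, 0, 0.5], 0], [[-0.5, -14, 0], [0, 0, 0.5], 0], [[-0.5, -14, 0], [0, 0, 0], 0], [[-0.5, -14, 0], [0, 0, 0], 0], [[-0.5, -14, 0], [0, 0, 0], 0], [[-0.5, -14, 0], [0, 0, 0], 0]]}}

```text
clock: 20.3
eef_pos: [0.4627, -0.0429, 0.3929]
tool_rot: [0.05, 0.999, -0.0, 0.0]
ft_force: [0.3, 0.3, -5.4]
grip_width: 0.0133
grasp_force: 58.6
```

{"fn": "drive_tool", "kwargs": {"increments": [[[-0.5, -14, 0], [0, 0, 0], 0], [[-0.5, -14, 0], [0, 0, 0], 0], [[-0.5, -14, 0], [0, 0, 0], 0], [[-0.5, -14, 0], [0, 0, 0], 0], [[-0.5, -14, 0], [0, 0, 0], 0], [[-0.5, -14, 0], [0, 0, 0], 0], [[-0.5, -14, 0], [0, 0, 0], 0], [[-0.5, -14, 0], [0, 0, 0], 0]]}}

```text
clock: 20.97
eef_pos: [0.4585, -0.1548, 0.3929]
tool_rot: [0.05, 0.999, -0.0, 0.0]
ft_force: [0.3, 0.1, -6.1]
grip_width: 0.013
grasp_force: 58.6
```

{"fn": "drive_tool", "kwargs": {"increments": [[[-0.7, -14, 0], [0, 0, 0], 0], [[-0.7, -14, 0], [0, 0, 0], 0], [[-0.7, -14, 0], [0, 0, 0], 0], [[-0.7, -13, 0], [0, 0, 0], 0], [[-0.7, -12, 0], [0, 0, 0], 0], [[-0.7, -10, 0], [0, 0, 0], 0], [[-0.7, -9, 0], [0, 0, 0], 0], [[-0.7, -8, 0], [0, 0, 0], 0]]}}

```text
clock: 21.63
eef_pos: [0.4535, -0.2483, 0.3926]
tool_rot: [0.05, 0.999, 0.0, -0.0]
ft_force: [-0.4, -0.2, -4.9]
grip_width: 0.0131
grasp_force: 58.4
```

{"fn": "drive_tool", "kwargs": {"increments": [[[0, -6, 0], [0, 0, 0], 0], [[0, -5, 0], [0, 0, 0], 0], [[0, -4, 0], [0, 0, 0], 0], [[0, -3, 0], [0, 0, 0], 0], [[0, -2, 0], [0, 0, 0], 0], [[0, 0, 0], [0, 0, 0], 0]]}}

```text
clock: 22.13
eef_pos: [0.4538, -0.2675, 0.3925]
tool_rot: [0.049, 0.999, 0.0, -0.0]
ft_force: [-0.2, 0.4, -4.5]
grip_width: 0.0132
grasp_force: 58.4
```

```bash
python3 o.py; cat > p.py <<'E'
from h import *
np.set_printoptions(precision=3,suppress=True)
e=get_obs()['eef_pos']
for n in('side','top','wrist'):
    c=cam(n,n+'3.png')
    for q in('basket','tray','rod'):
        for d in silhouettes(q,c):
            m=d['region'];v,u=np.nonzero(m);print(n,q,round(d['conf'],2),np.round(d['bbox']),m.sum(),round(u.mean(),1),round(v.mean(),1))
    print(n,'tcp px',proj(c,e))
E
python3 p.py
```

```text
22.1333 [ 0.4538 -0.2675  0.3925] [ 0.0494  0.9988  0.     -0.0001] yawx 174.3318720082127 F [-0.2337  0.4143 -4.4873] T [-0.0587 -0.0477 -0.0189] 0.013218865981567952 58.448408246040344
tank xy tcp [  93.4642 -508.5702] rod z 284.122078751607 F tank [-0.3128  0.3583]
side basket 0.76 [337. 233. 370. 268.] 731 354.2 254.2
side tray 0.93 [357. 362. 500. 479.] 9553 427.3 423.4
side tray 0.88 [314. 291. 397. 350.] 2874 355.4 318.3
side tray 0.7 [238. 335. 331. 411.] 4002 283.7 369.1
side rod 0.58 [349. 182. 367. 238.] 261 356.6 216.0
side tcp px [358.663 197.925]
top tray 0.94 [372. 206. 414. 268.] 1094 385.6 228.8
top tray 0.69 [497. 206. 580. 303.] 5628 537.5 257.4
top tray 0.67 [448. 350. 463. 367.] 138 455.0 358.4
top tcp px [434.562 209.786]
wrist basket 0.92 [289. 173. 362. 261.] 4798 321.7 214.1
wrist basket 0.65 [456. 170. 554. 262.] 5301 502.8 219.5
wrist tray 0.88 [201.   0. 343. 100.] 10111 268.6 42.0
wrist tray 0.85 [269. 130. 375. 250.] 7550 322.3 175.8
wrist tray 0.57 [  0. 100. 192. 286.] 21418 98.7 192.1
wrist rod 0.66 [301. 221. 345. 399.] 5152 321.3 328.3
wrist tcp px [319.615 313.584]
```

{"fn": "drive_tool", "kwargs": {"increments": [[[1, 0, -3], [0, 0, 0], 0], [[2, 0, -6], [0, 0, 0], 0], [[3, -0.5, -10], [0, 0, 0], 0], [[3, -0.5, -13], [0, 0, 0], 0], [[3, -0.5, -13], [0, 0, 0], 0], [[2, 0, -13], [0, 0, 0], 0], [[1, 0, -13], [0, 0, 0], 0], [[0, 0, -13], [0, 0, 0], 0]]}}

```text
clock: 23.4
eef_pos: [0.4689, -0.2686, 0.3071]
tool_rot: [0.049, 0.999, 0.0, -0.0]
ft_force: [0.6, -0.2, -4.4]
grip_width: 0.0131
grasp_force: 58.5
```

{"fn": "drive_tool", "kwargs": {"increments": [[[0, 0, -13], [0, 0, 0], 0], [[0, 0, -13], [0, 0, 0], 0], [[0, 0, -13], [0, 0, 0], 0], [[0, 0, -12], [0, 0, 0], 0], [[0, 0, -11], [0, 0, 0], 0], [[0, 0, -9], [0, 0, 0], 0], [[0, 0, -7], [0, 0, 0], 0], [[0, 0, -5], [0, 0, 0], 0]]}}

```text
clock: 24.07
eef_pos: [0.4684, -0.2686, 0.2244]
tool_rot: [0.049, 0.999, 0.0, -0.001]
ft_force: [-0.1, 0.0, -4.8]
grip_width: 0.0131
grasp_force: 58.5
```

{"fn": "drive_tool", "kwargs": {"increments": [[[0, 0, -4], [0, 0, 0], 0], [[0, 0, -3], [0, 0, 0], 0], [[0, 0, -2], [0, 0, 0], 0], [[0, 0, 0], [0, 0, 0], 0]]}}

```text
clock: 24.4
eef_pos: [0.4687, -0.2688, 0.2165]
tool_rot: [0.049, 0.999, -0.0, 0.0]
ft_force: [-0.4, 0.1, -4.2]
grip_width: 0.0134
grasp_force: 58.5
```

```bash
python3 o.py; python3 - <<'E'
from h import *
import pickle
np.set_printoptions(precision=1,suppress=True)
s=cam('side');t=cam('top')
for n,c in(('s',s),('t',t)):
  for d in silhouettes('tray',c):
    cn=max(cv2.findContours(d['region'].astype(np.uint8),0,1)[0],key=cv2.contourArea)
    p=np.array([1000*atz(c,x[0],.012)[:2] for x in cn],np.float32);print(n,'tray',d['conf'],cv2.minAreaRect(p))
  for d in silhouettes('basket',c):
    v,u=np.nonzero(d['region']);print(n,'basket',d['conf'],np.round(d['bbox']),1000*atz(c,(u.mean(),v.mean()),.045))
E
```

```text
24.4 [ 0.4687 -0.2688  0.2165] [ 0.0495  0.9988 -0.      0.    ] yawx 174.3296422120345 F [-0.4138  0.0756 -4.2215] T [-0.0121 -0.0403  0.0388] 0.013386707031605041 58.52908909320831
tank xy tcp [ 108.3786 -506.8778] rod z 108.11428111041408 F tank [-0.4206 -0.0099]
s tray 0.84 ((223.3639373779297, -321.5719909667969), (175.4561767578125, 157.6769561767578), 10.870709419250488)
s tray 0.61 ((459.06158447265625, -272.1274108886719), (163.02117919921875, 175.21405029296875), 84.34455108642578)
s tray 0.61 ((433.89996337890625, -602.1085815429688), (244.1226348876953, 213.99005126953125), 11.228050231933594)
s tray 0.59 ((487.2891845703125, -232.95489501953125), (79.82566833496094, 80.8523178100586), 60.22528839111328)
s basket 0.67 [344. 292. 371. 316.] [ 468.  -260.5   45. ]
t tray 0.86 ((200.78643798828125, -360.8843078613281), (114.01663970947266, 83.048095703125), 5.644266128540039)
t tray 0.72 ((434.968994140625, -603.4385986328125), (238.0026397705078, 217.2698974609375), 11.44167709350586)
t tray 0.6 ((485.09783935546875, -224.3748321533203), (62.608821868896484, 134.48049926757812), 83.65156555175781)
```

{"fn": "drive_tool", "kwargs": {"increments": [[[0, 0, -2.5], [0, 0, 0], 0], [[0, 0, -2.5], [0, 0, 0], 0], [[0, 0, -2.5], [0, 0, 0], 0], [[0, 0, -2], [0, 0, 0], 0], [[0, 0, -2], [0, 0, 0], 0], [[0, 0, -1.5], [0, 0, 0], 0], [[0, 0, 0], [0, 0, 0], 0]]}}

```text
clock: 25.28
eef_pos: [0.4685, -0.2687, 0.2031]
tool_rot: [0.049, 0.999, 0.0, -0.0]
ft_force: [0.8, 0.1, -5.1]
grip_width: 0.0134
grasp_force: 58.5
```

{"fn": "drive_tool", "kwargs": {"increments": [[[0, 0, -1], [0, 0, 0], 0], [[0, 0, -1], [0, 0, 0], 0], [[0, 0, -1], [0, 0, 0], 0], [[0, 0, 0], [0, 0, 0], 0]]}}

```text
clock: 25.62
eef_pos: [0.4686, -0.2688, 0.2005]
tool_rot: [0.049, 0.999, 0.0, -0.0]
ft_force: [-0.2, -0.2, -5.3]
grip_width: 0.0135
grasp_force: 58.5
```

{"fn": "drive_tool", "kwargs": {"increments": [[[0, 0, -1], [0, 0, 0], 0], [[0, 0, -1], [0, 0, 0], 0], [[0, 0, -1], [0, 0, 0], 0], [[0, 0, 0], [0, 0, 0], 0]]}}

```text
clock: 25.95
eef_pos: [0.4686, -0.2687, 0.1974]
tool_rot: [0.049, 0.999, 0.0, -0.0]
ft_force: [1.2, -0.6, -5.6]
grip_width: 0.0134
grasp_force: 58.5
```

{"fn": "drive_tool", "kwargs": {"increments": [[[0, 0, -1], [0, 0, 0], 0], [[0, 0, -1], [0, 0, 0], 0], [[0, 0, 0], [0, 0, 0], 0]]}}

```text
clock: 26.2
eef_pos: [0.4686, -0.2687, 0.1954]
tool_rot: [0.049, 0.999, 0.0, -0.0]
ft_force: [0.3, 0.2, -4.5]
grip_width: 0.0136
grasp_force: 58.5
```

{"fn": "drive_tool", "kwargs": {"increments": [[[0, 0, -1], [0, 0, 0], 0], [[0, 0, -1], [0, 0, 0], 0], [[0, 0, 0], [0, 0, 0], 0]]}}

```text
clock: 26.45
eef_pos: [0.4686, -0.2687, 0.1937]
tool_rot: [0.049, 0.999, 0.0, -0.0]
ft_force: [-1.2, 0.6, -3.1]
grip_width: 0.0128
grasp_force: 58.9
```

```bash
python3 o.py
```

```text
26.45 [ 0.4686 -0.2687  0.1937] [ 0.0495  0.9988  0.0001 -0.0001] yawx 174.3289760368591 F [-1.232   0.5662 -3.0569] T [ 0.1007  0.1605 -0.0208] 0.012819434744047674 58.896106481552124
tank xy tcp [ 108.2034 -506.8037] rod z 85.30569466346171 F tank [-1.3213  0.3046]
```

{"fn": "drive_tool", "kwargs": {"increments": [[[-3, 0.3, -0.3], [0, 0, 0], 0], [[-1.5, 0.1, -0.4], [0, 0, 0], 0], [[-1.5, 0.2, -0.5], [0, 0, 0], 0], [[-1.4, 0.1, -0.5], [0, 0, 0], 0], [[-1.4, 0.2, -0.6], [0, 0, 0], 0], [[-1.4, 0.1, -0.6], [0, 0, 0], 0], [[0, 0, 0], [0, 0, 0], 0]]}}

```text
clock: 27.03
eef_pos: [0.4582, -0.2677, 0.1906]
tool_rot: [0.05, 0.999, 0.0, -0.0]
ft_force: [0.5, -0.5, -4.0]
grip_width: 0.013
grasp_force: 58.7
```

{"fn": "drive_tool", "kwargs": {"increments": [[[-1.4, 0.1, -0.6], [0, 0, 0], 0], [[-1.4, 0.2, -0.6], [0, 0, 0], 0], [[-1.4, 0.1, -0.6], [0, 0, 0], 0], [[-1.4, 0.2, -0.7], [0, 0, 0], 0], [[-1.4, 0.1, -0.7], [0, 0, 0], 0], [[0, 0, 0], [0, 0, 0], 0]]}}

```text
clock: 27.53
eef_pos: [0.4512, -0.267, 0.1874]
tool_rot: [0.05, 0.999, 0.0, -0.0]
ft_force: [-0.1, -0.4, -4.1]
grip_width: 0.0132
grasp_force: 58.7
```

```bash
python3 o.py; python3 p.py | grep -E "basket|tcp"
```

```text
27.5333 [ 0.4512 -0.267   0.1874] [ 0.0495  0.9988  0.0001 -0.0002] yawx 174.32237947389228 F [-0.1308 -0.4381 -4.1373] T [-0.0111 -0.1542  0.0114] 0.013175154623771824 58.71078550815582
tank xy tcp [  90.8025 -508.6825] rod z 78.96198176691394 F tank [-0.0392 -0.4555]
side basket 0.66 [338. 296. 367. 327.] 580 353.1 312.1
side tcp px [354.256 268.324]
top tcp px [413.894 232.19 ]
wrist basket 0.93 [291. 188. 358. 273.] 4498 320.6 226.1
wrist tcp px [320.509 312.508]
```

{"fn": "drive_tool", "kwargs": {"increments": [[[-1.4, 0.1, -0.7], [0, 0, 0], 0], [[-1.4, 0.2, -0.7], [0, 0, 0], 0], [[-1.4, 0.1, -0.7], [0, 0, 0], 0], [[-1.4, 0.2, -0.8], [0, 0, 0], 0], [[0, 0, 0], [0, 0, 0], 0]]}}

```text
clock: 28.55
eef_pos: [0.4455, -0.2664, 0.1844]
tool_rot: [0.05, 0.999, 0.0, -0.0]
ft_force: [0.6, 0.0, -4.4]
grip_width: 0.013
grasp_force: 58.7
```

{"fn": "drive_tool", "kwargs": {"increments": [[[-0.5, 0, -0.7], [0, 0, 0], 0], [[0, 0, -0.8], [0, 0, 0], 0], [[0, 0, 0], [0, 0, 0], 0]]}}

```text
clock: 28.8
eef_pos: [0.4454, -0.2667, 0.1835]
tool_rot: [0.05, 0.999, -0.0, 0.0]
ft_force: [-0.0, -0.4, -0.8]
grip_width: 0.013
grasp_force: 59.0
```

```bash
python3 o.py
```

```text
28.8 [ 0.4454 -0.2667  0.1835] [ 0.0495  0.9988 -0.0003  0.0002] yawx 174.32361029330195 F [-0.0137 -0.383  -0.8069] T [-0.0467  0.1293 -0.0212] 0.013008765324294144 59.0426766872406
tank xy tcp [  85.1135 -509.5236] rod z 75.08223599157006 F tank [ 0.0642 -0.3778]
```

{"fn": "drive_tool", "kwargs": {"increments": [[[0, 0, -1.5], [0, 0, 0], 0], [[0, 0, -1.5], [0, 0, 0], 0], [[0, 0, 0], [0, 0, 0], 0]]}}

```text
clock: 29.05
eef_pos: [0.4454, -0.2665, 0.18]
tool_rot: [0.049, 0.999, -0.0, -0.0]
ft_force: [-0.2, 0.1, -0.7]
grip_width: 0.0136
grasp_force: 59.1
```

{"fn": "drive_tool", "kwargs": {"increments": [[[0, 0, -2], [0, 0, 0], 0], [[0, 0, -2], [0, 0, 0], 0], [[0, 0, -2], [0, 0, 0], 0], [[0, 0, 0], [0, 0, 0], 0]]}}

```text
clock: 29.38
eef_pos: [0.4453, -0.2663, 0.1735]
tool_rot: [0.049, 0.999, 0.0, -0.0]
ft_force: [0.6, 0.3, -1.0]
grip_width: 0.0131
grasp_force: 59.0
```

{"fn": "drive_tool", "kwargs": {"increments": [[[0, 0, -2], [0, 0, 0], 0], [[0, 0, -2], [0, 0, 0], 0], [[0, 0, -2], [0, 0, 0], 0], [[0, 0, 0], [0, 0, 0], 0]]}}

```text
clock: 29.72
eef_pos: [0.4452, -0.2663, 0.1676]
tool_rot: [0.049, 0.999, 0.0, -0.0]
ft_force: [0.4, -0.3, -0.6]
grip_width: 0.0135
grasp_force: 59.0
```

```bash
python3 o.py;  python3 l.py d1 basket hinge; python3 p.py | grep -E "basket|tcp"
```

```text
29.7167 [ 0.4452 -0.2663  0.1676] [ 0.0495  0.9988  0.0002 -0.0004] yawx 174.32897281138386 F [ 0.4094 -0.2812 -0.618 ] T [-0.0317 -0.0093  0.0077] 0.013461646050294802 59.04644966125488
tank xy tcp [  84.7798 -509.2233] rod z 59.165867292323526 F tank [ 0.4579 -0.1923]
29.7667 [ 0.4453 -0.2664  0.1678] [ 0.0495  0.9988  0.0002 -0.0002] [-0.2935 -0.81   -1.1187] [-0.5391  0.3141 -0.0643  1.193   0.     -0.4402]
basket [(0.57, [289, 198, 358, 284])]
hinge [(0.77, [287, 195, 357, 281])]
side basket 0.67 [337. 301. 367. 328.] 497 353.7 314.0
side tcp px [351.917 274.775]
top tcp px [412.21  236.213]
wrist basket 0.59 [289. 197. 359. 282.] 4661 320.6 234.8
wrist tcp px [320.388 313.52 ]
```

{"fn": "drive_tool", "kwargs": {"increments": [[[1.5, -0.1, 0], [0, 0, 0], 0], [[1.5, -0.2, 0], [0, 0, 0], 0], [[2, -0.2, 0], [0, 0, 0], 0], [[2, -0.2, 0], [0, 0, 0], 0], [[0, 0, 0], [0, 0, 0], 0]]}}

```text
clock: 30.88
eef_pos: [0.453, -0.2673, 0.1681]
tool_rot: [0.049, 0.999, -0.0, 0.0]
ft_force: [-0.2, -0.3, -1.6]
grip_width: 0.0131
grasp_force: 59.0
```

{"fn": "drive_tool", "kwargs": {"increments": [[[3, -0.3, 0], [0, 0, 0], 0], [[3, -0.3, 0], [0, 0, 0], 0], [[4, -0.4, 0], [0, 0, 0], 0], [[5, -0.5, 0], [0, 0, 0], 0], [[5, -0.5, 0], [0, 0, 0], 0], [[5, -0.5, 0], [0, 0, 0], 0], [[3, -0.3, 0], [0, 0, 0], 0], [[0, 0, 0], [0, 0, 0], 0]]}}

```text
clock: 31.55
eef_pos: [0.4813, -0.2701, 0.168]
tool_rot: [0.049, 0.999, -0.0, 0.0]
ft_force: [-0.1, -0.3, -1.0]
grip_width: 0.0132
grasp_force: 59.0
```

```bash
python3 o.py; python3 p.py | grep -E "basket|tcp"
```

```text
31.55 [ 0.4813 -0.2701  0.168 ] [ 0.0492  0.9988 -0.0001  0.0002] yawx 174.35623305625103 F [-0.0572 -0.2523 -1.0032] T [ 0.0487 -0.0164 -0.0226] 0.013156614049303223 59.04735445976257
tank xy tcp [ 120.9236 -505.5645] rod z 59.59912977890454 F tank [-0.0048 -0.2587]
side basket 0.91 [338. 302. 366. 326.] 514 353.3 313.2
side tcp px [364.831 270.825]
top tcp px [413.237 221.017]
wrist basket 0.66 [288. 154. 361. 240.] 5885 320.6 195.8
wrist tcp px [320.459 315.491]
```

{"fn": "drive_tool", "kwargs": {"increments": [[[0, 0, 4], [0, 0, 0], 0], [[0, 0, 6], [0, 0, 0], 0], [[0, 0, 15], [0, 0, 0], 0], [[0, 0, 25], [0, 0, 0], 0], [[0, 0, 30], [0, 0, 0], 0], [[0, 0, 30], [0, 0, 0], 0], [[0, 0, 25], [0, 0, 0], 0], [[0, 0, 15], [0, 0, 0], 0]]}}

```text
clock: 32.82
eef_pos: [0.4812, -0.2705, 0.3225]
tool_rot: [0.049, 0.999, -0.001, 0.003]
ft_force: [0.7, 0.2, -0.5]
grip_width: 0.0131
grasp_force: 59.0
```

{"fn": "drive_tool", "kwargs": {"increments": [[[2, 17, 0], [0, 0, 2.9], 0], [[4, 35, 0], [0, 0, 4], 0], [[4, 40, 0], [0, 0, 4], 0], [[4, 40, 0], [0, 0, 4], 0], [[4, 40, 0], [0, 0, 4], 0], [[4, 40, 0], [0, 0, 4], 0], [[3.5, 30, 0], [0, 0, 3], 0], [[2, 15, 0], [0, 0, 0], 0]]}}

```text
clock: 33.48
eef_pos: [0.5079, -0.0094, 0.3191]
tool_rot: [-0.178, 0.984, 0.001, 0.001]
ft_force: [0.1, -0.6, -0.4]
grip_width: 0.0131
grasp_force: 59.0
```

{"fn": "drive_tool", "kwargs": {"increments": [[[0, 0, 0], [0, 0, 0], 0], [[0, 0, 0], [0, 0, 0], 0], [[0, 0, 0], [0, 0, 0], 0]]}}

```text
clock: 33.73
eef_pos: [0.5079, -0.0135, 0.3185]
tool_rot: [-0.175, 0.984, -0.0, 0.0]
ft_force: [-0.2, -0.8, -0.8]
grip_width: 0.0133
grasp_force: 59.0
```

```bash
python3 o.py; python3 p.py | grep -E "basket|tray|rod"; python3 l.py w9 rod; python3 - <<'E'
from h import *
import pickle
np.set_printoptions(precision=2,suppress=True)
# rod in the hand now vs. just after taking it (same yaw): image difference of the hook/shaft zone
a=pickle.load(open('r1.pkl','rb'))['image'];b=pickle.load(open('w9.pkl','rb'))['image']
A=cv2.cvtColor(a[215:300,290:355],cv2.COLOR_RGB2GRAY).astype(np.float32);B=cv2.cvtColor(b[215:300,290:355],cv2.COLOR_RGB2GRAY).astype(np.float32)
print(cv2.phaseCorrelate(A,B))
E
```

```text
33.7333 [ 0.5079 -0.0135  0.3185] [-0.1755  0.9845 -0.0003  0.0002] yawx 200.2114910920518 F [-0.2395 -0.8303 -0.8473] T [-0.0399  0.0175 -0.0423] 0.01325334339793938 59.020915031433105
tank xy tcp [  94.9415 -248.9272] rod z 210.11394634973718 F tank [-0.0662 -0.8617]
side basket 0.92 [339. 298. 368. 327.] 554 353.2 313.2
side tray 0.96 [355. 362. 500. 480.] 9669 426.9 423.5
side tray 0.59 [236. 332. 331. 409.] 3964 283.7 368.5
side tray 0.58 [314. 290. 395. 347.] 2224 355.8 319.6
side rod 0.44 [318. 156. 330. 206.] 184 322.8 180.6
top basket 0.8 [392. 230. 416. 256.] 549 403.4 242.9
top tray 0.9 [481. 207. 582. 305.] 7209 529.6 252.5
top tray 0.6 [370. 208. 434. 274.] 3272 401.0 240.9
top tray 0.6 [387. 298. 462. 374.] 4080 424.3 334.0
wrist basket 0.86 [ 89.  41. 161. 112.] 3295 125.1 75.5
wrist tray 0.72 [ 58.   0. 220. 180.] 16162 138.1 86.5
wrist rod 0.64 [300. 222. 343. 395.] 5153 321.4 327.4
34.3833 [ 0.5079 -0.013   0.3181] [-0.1756  0.9845  0.     -0.    ] [-0.3769 -0.7104 -1.0885] [-0.0257  0.2387  0.2259  1.558   0.     -0.3787]
rod [(0.87, [298, 220, 344, 395])]
((-0.03047300366849015, 0.23858768160121002), 1.0351214826842885)
```

{"fn": "drive_tool", "kwargs": {"increments": [[[0.9, 0, -10], [0, 0, 0], 0], [[0, 0, -25], [0, 0, 0], 0], [[0, 0, -25], [0, 0, 0], 0], [[0, 0, -20], [0, 0, 0], 0], [[0, 0, -10], [0, 0, 0], 0], [[0, 0, 0], [0, 0, 0], 0], [[0, 0, 0], [0, 0, 0], 0]]}}

```text
clock: 35.02
eef_pos: [0.5087, -0.0129, 0.228]
tool_rot: [-0.176, 0.984, 0.0, -0.0]
ft_force: [0.0, 0.3, -0.7]
grip_width: 0.0132
grasp_force: 59.0
```

{"fn": "drive_tool", "kwargs": {"increments": [[[0, 0, -10], [0, 0, 0], 0], [[0, 0, -10], [0, 0, 0], 0], [[0, 0, -10], [0, 0, 0], 0], [[0, 0, 0], [0, 0, 0], 0], [[0, 0, 0], [0, 0, 0], 0]]}}

```text
clock: 35.43
eef_pos: [0.5082, -0.013, 0.1973]
tool_rot: [-0.176, 0.984, 0.0, -0.001]
ft_force: [-0.2, 1.0, -1.2]
grip_width: 0.0131
grasp_force: 59.0
```

```bash
python3 o.py
```

```text
35.4333 [ 0.5082 -0.013   0.1973] [-0.1756  0.9845  0.0002 -0.001 ] yawx 200.2310307200952 F [-0.2489  0.9672 -1.1886] T [ 0.0154  0.02   -0.0404] 0.013062110897076113 59.00993585586548
tank xy tcp [  95.0963 -248.3568] rod z 88.85235729920919 F tank [-0.4398  0.8966]
```

{"fn": "drive_tool", "kwargs": {"increments": [[[0, 0, -12], [0, 0, 0], 0], [[0, 0, -15], [0, 0, 0], 0], [[0, 0, -13], [0, 0, 0], 0], [[0, 0, -10], [0, 0, 0], 0], [[0, 0, -6], [0, 0, 0], 0], [[0, 0, -4], [0, 0, 0], 0], [[0, 0, -3], [0, 0, 0], 0], [[0, 0, 0], [0, 0, 0], 0]]}}

```text
clock: 36.1
eef_pos: [0.5089, -0.013, 0.135]
tool_rot: [-0.176, 0.984, 0.0, -0.0]
ft_force: [0.6, 0.2, -1.2]
grip_width: 0.0136
grasp_force: 59.1
```

{"fn": "drive_tool", "kwargs": {"increments": [[[0, 0, -2], [0, 0, 0], 0], [[0, 0, -2], [0, 0, 0], 0], [[0, 0, 0], [0, 0, 0], 0]]}}

```text
clock: 36.35
eef_pos: [0.5089, -0.013, 0.1312]
tool_rot: [-0.176, 0.984, -0.0, 0.0]
ft_force: [0.1, -0.2, -1.3]
grip_width: 0.0133
grasp_force: 59.1
```

```bash
python3 o.py
```

```text
36.35 [ 0.5089 -0.013   0.1312] [-0.1756  0.9845 -0.      0.0001] yawx 200.23183747414515 F [ 0.1153 -0.2189 -1.3143] T [-0.013   0.0177 -0.0255] 0.013281504023821191 59.059948325157166
tank xy tcp [  95.8485 -248.2213] rod z 22.76427535439157 F tank [ 0.1573 -0.191 ]
```

{"fn": "drive_tool", "kwargs": {"increments": [[[0, 0, -1], [0, 0, 0], 0], [[0, 0, -1], [0, 0, 0], 0], [[0, 0, 0], [0, 0, 0], 0]]}}

```text
clock: 36.6
eef_pos: [0.5088, -0.013, 0.129]
tool_rot: [-0.176, 0.984, 0.0, -0.0]
ft_force: [-0.7, -0.1, -1.1]
grip_width: 0.0129
grasp_force: 59.1
```

{"fn": "drive_tool", "kwargs": {"increments": [[[0, 0, -0.6], [0, 0, 0], 0], [[0, 0, 0], [0, 0, 0], 0]]}}

```text
clock: 36.77
eef_pos: [0.5089, -0.013, 0.1285]
tool_rot: [-0.176, 0.984, -0.0, 0.0]
ft_force: [-0.8, 0.0, -1.8]
grip_width: 0.0131
grasp_force: 59.1
```

{"fn": "drive_tool", "kwargs": {"increments": [[[0, 0, -0.4], [0, 0, 0], 0], [[0, 0, 0], [0, 0, 0], 0]]}}

```text
clock: 36.93
eef_pos: [0.5089, -0.013, 0.1285]
tool_rot: [-0.176, 0.984, -0.0, 0.0]
ft_force: [-1.3, -0.7, 1.2]
grip_width: 0.0135
grasp_force: 59.6
```

{"fn": "drive_tool", "kwargs": {"increments": [[[0, 0, 0], [0, 0, 0], 0.3], [[0, 0, 0], [0, 0, 0], 0.6], [[0, 0, 0], [0, 0, 0], 1], [[0, 0, 0], [0, 0, 0], 1], [[0, 0, 0], [0, 0, 0], 1], [[0, 0, 0], [0, 0, 0], 1], [[0, 0, 0], [0, 0, 0], 1], [[0, 0, 0], [0, 0, 0], 1]]}}

```text
clock: 37.6
eef_pos: [0.5088, -0.013, 0.1281]
tool_rot: [-0.176, 0.984, -0.0, -0.0]
ft_force: [-0.0, -0.1, 0.1]
grip_width: 0.0853
grasp_force: 0.0
```

{"fn": "drive_tool", "kwargs": {"increments": [[[0, 0, 5], [0, 0, 0], 1], [[0, 0, 15], [0, 0, 0], 1], [[0, 0, 30], [0, 0, 0], 1], [[0, 0, 35], [0, 0, 0], 1], [[0, 0, 35], [0, 0, 0], 1], [[0, 0, 25], [0, 0, 0], 1], [[-10, 0, 8], [0, 0, 0], 1], [[-13, -3, 0], [0, 0, 0], 1]]}}

```text
clock: 38.27
eef_pos: [0.4875, -0.0158, 0.2841]
tool_rot: [-0.176, 0.984, -0.001, 0.003]
ft_force: [0.4, -0.4, -0.4]
grip_width: 0.0856
grasp_force: 0.0
```

{"fn": "drive_tool", "kwargs": {"increments": [[[0, 0, 0], [0, 0, 0], 1], [[0, 0, 0], [0, 0, 0], 1], [[0, 0, 0], [0, 0, 0], 1]]}}

```text
clock: 38.52
eef_pos: [0.4856, -0.016, 0.2805]
tool_rot: [-0.176, 0.984, 0.0, -0.0]
ft_force: [-0.2, -0.4, -0.3]
grip_width: 0.0855
grasp_force: 0.0
```

```bash
python3 o.py; python3 l.py z1 rod stand basket; python3 p.py | grep -E "basket|rod"; python3 - <<'E'
from h import *
import pickle
a=pickle.load(open('s1.pkl','rb'));b=pickle.load(open('z1.pkl','rb'))
# s1 vs now: move s1's handle end, collar, tip model points into both pictures; correlate handle patch
A=cv2.cvtColor(a['image'],cv2.COLOR_RGB2GRAY);B=cv2.cvtColor(b['image'],cv2.COLOR_RGB2GRAY)
for n,(y0,y1,x0,x1),p in(('handle',(225,285,290,345),[.512,-.0115,.16]),('tip',(200,225,305,330),[.494,-.018,.033]),('base',(175,205,280,355),[.46,-.03,.01])):
    r=cv2.matchTemplate(B,A[y0:y1,x0:x1],cv2.TM_CCOEFF_NORMED);_,v,_,l=cv2.minMaxLoc(r)
    print(n,round(v,2),'shift',(l[0]-x0,l[1]-y0),'expected',(proj(b,p)-proj(a,p)).round(1))
E
```

```text
38.5167 [ 0.4856 -0.016   0.2805] [-0.1756  0.9845  0.0001 -0.0004] yawx 200.22649923653668 F [-0.178  -0.3889 -0.2917] T [-0.0234 -0.0345  0.0316] 0.08545265895461325 0.0
tank xy tcp [  73.5764 -255.8466] rod z 172.0796302998472 F tank [-0.0954 -0.4169]
38.5667 [ 0.4857 -0.0159  0.2803] [-0.1757  0.9845  0.0002 -0.0006] [-0.4867 -0.5886 -0.3049] [-0.0328  0.1978  0.0772  1.4515  0.0001 -0.386 ]
rod [(0.71, [303, 211, 330, 281]), (0.6, [281, 178, 348, 297])]
stand [(0.73, [282, 181, 348, 294]), (0.65, [61, 53, 144, 131])]
basket [(0.75, [61, 53, 144, 133]), (0.54, [283, 179, 350, 297])]
side basket 0.56 [338. 299. 366. 329.] 567 352.9 312.9
side rod 0.55 [322. 213. 330. 248.] 147 324.0 224.2
top basket 0.76 [394. 232. 414. 257.] 498 403.5 243.2
top basket 0.65 [459. 178. 484. 202.] 433 469.1 188.8
wrist basket 0.82 [ 64.  52. 144. 134.] 3942 104.4 92.4
wrist rod 0.87 [304. 208. 328. 281.] 1020 315.3 251.2
handle 0.96 shift (-2, 1) expected [-2.4  0.5]
tip 0.92 shift (-1, 0) expected [-1.5  0.6]
base 0.97 shift (-1, 0) expected [-0.9  0.6]
```

```bash
python3 -c "
from workcell import job_done
print(job_done())"
```

```text
the job is handed in; nothing more can be done
None
```

The basket of crowns is in the small grey tray near its centre, the rod hangs back in the fork, and the job was handed in at about 39 s; I judged "flat" from the hook force falling to zero, not from a close picture.

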